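# Exchange the broken hood of a two-gang surface switch

### The job

The hood of the two-gang switch on the plywood board has a broken corner. Take off the rocker cap and the dimmer cap and put both in the black parts tray, put the broken hood flat and right way up in the cardboard scrap tray, set the sound hood fully home over the switch base, and put each cap back, level and fully home, in the window on the side it came from. Do not shift the multimeter or the screwdriver that lie near by.

Things in the scene. Friction and masses are not known exactly. Their poses are not given: they have to be found in the camera images.
- board: fixed plywood board 200 x 122 x 12 mm with the grey switch base (125 x 51 mm, tapering; 11 mm high, its two inserts up to 20 mm over the plywood, at x = -33 and +33 mm). Origin: on the worktop under the base's centre; z up; x along the base, a conduit stub (top at 31 mm) from x = 78 mm. A hood fully home stands on the plywood over the base: centre 26 mm, top 40 mm above the origin.
- old_hood_c (a point): centre (half-way up) of the broken hood, on the board at the start, under both caps: grey plastic cover 138 (x) x 64 (y) x 28 mm, z up, 60 g, open below, walls and top 4 mm; two 42 mm square windows in the top, at x = -33 and +33 mm. One corner (+x, +y) is broken out, some 13 mm. Grasp across the 64 mm width.
- new_hood_c (a point): centre (half-way up) of the sound hood, standing upright on the worktop: same size and windows as the broken one (138 x 64 x 28 mm, long along x, z up; inside 130 x 56 mm), all corners whole. It fits either way round.
- rocker_cap_c (a point): centre (half-way up) of the flat white rocker cap, 22 mm high, 30 g: plate 48 x 48 mm (along its x and y; 1 mm below to 11 mm above this point) on a tapered hollow skirt (28 mm square at the foot, 37 at the plate, 10 high) that goes into a hood's window; seated, this point is 41 mm above the board's origin. In one window of the broken hood at the start; which one varies. Grasp the plate.
- dimmer_cap_c (a point): centre (half-way up) of the white dimmer cap, 32 mm high, 35 g: round fixed knob (37 mm across at its foot, 33 at its top; from this point 16 mm up) on a plate 48 x 48 x 6 mm (along its x and y) with a skirt like the rocker cap's (10 mm high). Seated in a window, this point is 46 mm above the board's origin. In the other window at the start. Grasp the knob or plate.
- parts_tray: low black plastic tray, fixed, 206 (x) x 112 (y) x 16 mm, walls and floor 3 mm thick, parted by one wall across the middle (at x = 0) into two equal compartments, centres at x = -51 and x = +51 mm, each about 98 x 106 mm inside. Origin: centre of its underside, on the worktop; z up.
- scrap_tray: low light-brown cardboard tray without partition, fixed, 214 (x) x 126 (y) x 22 mm, walls and floor 3 mm thick. Origin: centre of its underside, on the worktop; z up.
- multimeter: yellow and black hand multimeter, 138 x 69 x 44 mm, loose, a bystander. Origin: centre of its underside.
- screwdriver: yellow and red screwdriver, 209 mm long, 31 mm high, loose, a bystander. Origin: at the middle of its underside.
There are look-alikes about, which are no part of the job. What is shaped like the part that bears old_hood_c but turquoise is not meant.

How it is judged:
By the outcome, as a careful person would: the job done as asked, in the order asked, and still so for the second after the job is handed in, with the robot touching nothing.
It also fails if it takes over 131 s, if anything falls off the work surface, if the arm or the gripper's body presses on something with over 40 N, if the wrist force passes 120 N, or if a joint passes its speed limit or range.

### The arm

A 6-joint arm with a two-finger parallel gripper is mounted at the origin on a cart in front of the work surface, level with it; the furniture and walls round the work are solid. World frame = base frame: x ahead of the robot, y to its left, z up, the work surface at z = 0. Lengths are in m, angles in rad, forces in N, time in s.
With the tool pointing down it reaches from about 0.375 to 0.925 m from the base axis. Payload 5.7 kg.
Tool frame: the origin (TCP) lies between the finger pads; the fingertips stand 17 mm ahead of it and the grasp point (between the pads) lies 2 mm behind it; z points along the fingers, y is the line along which they close (so a half turn about z gives the same grasp; the last joint's range is limited). The gripper opens to 85 mm and grips with 20 to 120 N. Pads are 22 mm wide; open, the fingers measure 114 mm over their backs; the gripper's body (76 mm by 85 mm) begins 54 mm behind the grasp point. The pads swing forward as they close: fully open they stand 13 mm farther back than shut.
Start: joints at [1.144, 0.359, 1.51, -0, 1.272, -0.115], TCP at [0.184, 0.571, 0.248] pointing down, gripper open.
Joint ranges: [-2.97, 2.97], [-1.01, 2.36], [0.21, 2.38], [-0.96, 4.11], [0.2, 2.71], [-2.98, 2.98]. Speed limits (rad/s): [2.39, 2.39, 3.14, 3.14, 3.14, 3.14].

### API

Orientations are given as a rotation vector (axis times angle).
In Python, from workcell import env gives the robot as it stands. The module is installed in compiled form; this text tells all that it offers.
- The arm moves only by the tool step_arm, never from a script. Its argument "deltas" is text: rows parted by semicolons, each of 5 numbers parted by spaces: the finger opening in mm, from 0 to 85.4, then the shift along the tool's x, y, z scaled (see below), then the turn about the tool's z scaled (see below). A call has 1 to 12 rows; each row is the pose to reach, as a shift and turn from the pose commanded when the call began, along the tool's axes at that moment; what a row does not reach only later rows make up. The controller multiplies each number of a shift by 0.1 m and each number of a turn by 1.5 rad. A row lasts 1/10 s, in which the tool goes at most 50 mm and 8.59 degrees, less where a joint would pass 70% of its speed; a pose out of reach is approached as far as the arm can. A call with a number of a shift or a turn outside -1 to 1 is refused whole. A call with a gripper value outside its range is refused whole. The fingers move at their own pace and stop on an object; "grip_force" is the grip in N (left out, the last holds). Time passes only in rows, so rows that repeat a pose let the fingers close. It gives the time, the measured TCP pose, the force, the opening and the grip force at its end, in the units of the state.
- env.read_state(): the state, without advancing time (a new reading comes with each control period).
- env.camera(name): name is "scene" or "side" or "wrist"; returns a dict with "pixels" (384x512x3 uint8, red, green, blue), "z_map" (384x512 float32, m along the optical axis (not along the pixel's ray), 0 where there is no reading), "fx", "fy", "cx", "cy" (pixels), "R" (3x3) and "t" (3): a world point X has camera coordinates R X + t; the wrist camera has in their place "T_tool_cam" (4x4, takes a point from camera to tool coordinates, whose origin is the TCP and whose axes are the flange's). Camera axes: x right, y down, z forward; pixel columns grow to the right and rows downward; lengths in m; the calibration is good to about 2 mm. A picture is of the moment at which its call begins: read the wrist's pose just before it.
- env.job_done(): hands the job in; it is judged then, once.
Trained networks look in the newest picture that a camera, given by its name, has taken for a name from the list of things; names that differ only in an ending like _2 or _b are one class to them, and where a whole thing is asked for, a point or a joint stands for the part that bears it (a point fixed in the world has none). Each returns a list of dicts, best first, with "conf" (0 to 1); they miss things now and then, are a little off and sometimes report something else, mostly with a low value. They report only what shows in the picture. A call takes as long as a camera call. They do not tell look-alikes from the thing itself.
- env.spot_in(target, camera): "xy" ([column, row] in pixels, amid what is visible of it).
- env.place_of(target, camera): "xy" ([column, row] in pixels: a listed point, or the origin of a listed thing).
The state is a dict: "clock": time; "joints": joint angles; "dq": joint speeds; "joint_torque": joint torques, N m; "ee_pos": TCP position; "tcp_rot": TCP orientation; "ft_force": force on the tool from outside, world axes, zero at the start; "moment": the same for the moment, N m; "grip_width": finger opening in m; "grasp_force": force on a finger pad.
Only numpy, scipy, OpenCV 4.12 (cv2) and the standard library are available. Lean on these libraries where they do the work, as an engineer would, in place of code of your own. Each camera call takes 0.05 s, during which the arm holds its last target. There are 200 camera calls.

## Working session

There is one attempt and no reset: what is moved stays moved. The work goes in short steps, Python scripts to look and compute and a tool call to move; the robot and the scene stay as the last step left them, time stands still between calls to the robot, and variables do not carry over. Pictures are saved under pics/ and viewed, at most 14 in all, crops included, and the job is handed in when it is done.

Besides the shell and the picture viewer there is one more tool, called after "Call:" in YAML: its name, and indented under it one key for each argument. step_arm: Moves the arm, as the interface text tells. Shifts and turns lie within -1 to 1; 1 stands for 0.1 m of shift or 1.5 rad of turn. Its arguments: {"type":"object","properties":{"deltas":{"type":"string"},"grip_force":{"type":"number"}},"required":["deltas"]}

```bash
mkdir -p pics; cat > h.py <<'E'
import numpy as np, cv2
from scipy.spatial.transform import Rotation as Ro
from workcell import env
def cam(n):
    s=env.read_state(); c=env.camera(n)
    if n=="wrist":
        T=np.eye(4);T[:3,:3]=Ro.from_rotvec(s["tcp_rot"]).as_matrix();T[:3,3]=s["ee_pos"]
        W=T@np.array(c["T_tool_cam"]); c["R"]=W[:3,:3].T; c["t"]=-c["R"]@W[:3,3]
    c["R"]=np.array(c["R"]);c["t"]=np.array(c["t"]); return c
def ray(c,xy,z=None):
    u,v=xy; d=np.array([(u-c["cx"])/c["fx"],(v-c["cy"])/c["fy"],1.])
    o=-c["R"].T@c["t"]; w=c["R"].T@d
    k=(z-o[2])/w[2] if z is not None else c["z_map"][int(round(v)),int(round(u))]
    return o+k*w
def cloud(c):
    v,u=np.mgrid[0:384,0:512]; z=c["z_map"]
    P=np.stack([(u-c["cx"])/c["fx"]*z,(v-c["cy"])/c["fy"]*z,z],-1)
    P=(P-c["t"])@c["R"]; P[z==0]=np.nan; return P
def save(c,n,crop=None,k=1):
    p=c["pixels"][...,::-1]
    if crop: p=p[crop[1]:crop[3],crop[0]:crop[2]]
    cv2.imwrite(f"pics/{n}.png",cv2.resize(p,None,fx=k,fy=k,interpolation=cv2.INTER_CUBIC))
E
python3 - <<'E'
from h import *
s=env.read_state();print({k:np.round(v,3) for k,v in s.items()})
names="board old_hood_c new_hood_c rocker_cap_c dimmer_cap_c parts_tray scrap_tray multimeter screwdriver".split()
ims=[]
for n in("scene","side"):
    c=cam(n);ims.append(c["pixels"])
    for t in names:
        for d in env.place_of(t,n)[:3]:
            print(n,t,round(d["conf"],2),np.round(d["xy"]),np.round(ray(c,d["xy"]),3))
    save(c,n,None,1.5)
E
```

```text
{'clock': np.float64(0.0), 'joints': array([ 1.144,  0.359,  1.511, -0.   ,  1.272, -0.115]), 'dq': array([ 0.   , -0.001, -0.001, -0.   ,  0.001, -0.002]), 'joint_torque': array([-1.0000e-03, -5.2761e+01, -2.7862e+01, -0.0000e+00,  1.3000e-02,
       -0.0000e+00]), 'ee_pos': array([0.184, 0.57 , 0.247]), 'tcp_rot': array([-4.880e-01, -3.103e+00,  3.000e-03]), 'ft_force': array([ 0.065,  0.361, -0.285]), 'moment': array([ 0.023, -0.02 , -0.037]), 'grasp_force': np.float64(0.0), 'grip_width': np.float64(0.085)}
scene board 0.94 [309. 244.] [ 0.5   -0.352  0.022]
scene old_hood_c 0.77 [341. 298.] [ 0.427 -0.526  0.002]
scene old_hood_c 0.71 [306. 235.] [ 0.495 -0.341  0.05 ]
scene new_hood_c 0.57 [225. 166.] [0.569 0.1   0.034]
scene rocker_cap_c 0.65 [319. 230.] [ 0.54  -0.351  0.05 ]
scene dimmer_cap_c 0.57 [296. 235.] [ 0.471 -0.326  0.057]
scene parts_tray 0.83 [260. 202.] [ 0.544 -0.104  0.006]
scene scrap_tray 0.79 [176. 156.] [0.51  0.308 0.001]
scene scrap_tray 0.62 [259. 203.] [ 0.54  -0.105  0.002]
scene multimeter 0.92 [357. 217.] [ 0.701 -0.368  0.017]
scene multimeter 0.65 [295. 237.] [ 0.471 -0.323  0.047]
scene screwdriver 0.84 [198. 216.] [ 0.362 -0.02  -0.001]
side board 0.61 [259. 163.] [ 0.516 -0.289  0.032]
side old_hood_c 0.67 [260. 160.] [ 0.513 -0.299  0.038]
side new_hood_c 0.64 [236. 252.] [0.577 0.123 0.026]
side rocker_cap_c 0.68 [250. 149.] [ 0.548 -0.34   0.052]
side dimmer_cap_c 0.65 [270. 153.] [ 0.479 -0.305  0.063]
side parts_tray 0.74 [250. 205.] [ 0.543 -0.106 -0.001]
side parts_tray 0.35 [261. 161.] [ 0.51  -0.29   0.038]
side scrap_tray 0.94 [258. 319.] [ 0.508  0.331 -0.001]
side multimeter 0.73 [199. 157.] [ 0.731 -0.324  0.028]
side screwdriver 0.71 [304. 227.] [0.376 0.007 0.015]
side screwdriver 0.27 [249. 153.] [ 0.552 -0.324  0.049]
```

View pics/scene.png

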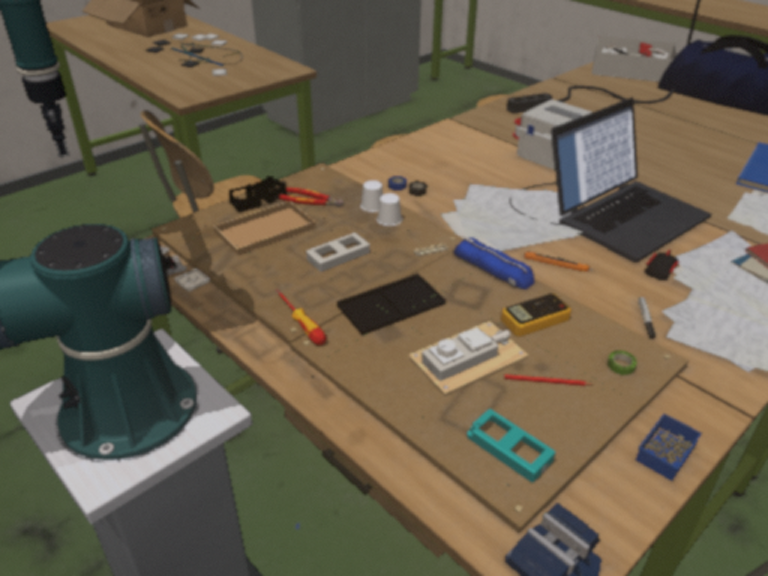

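View pics/side.png

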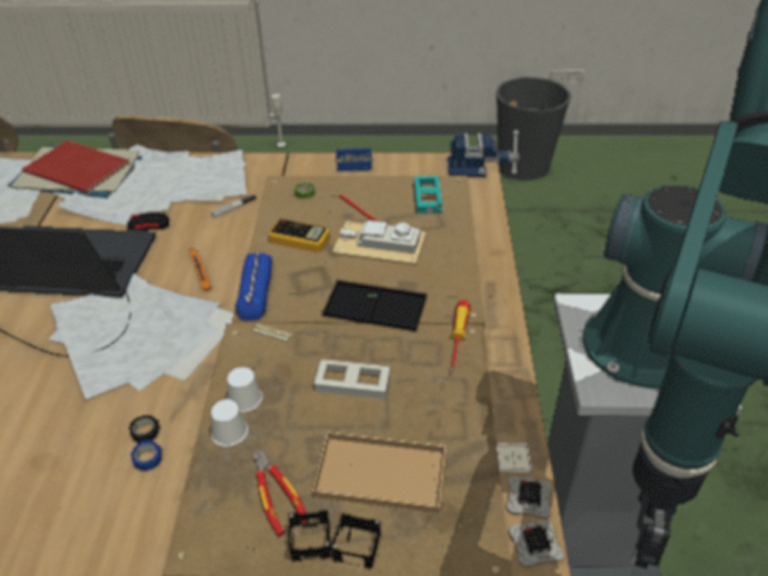

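The scene picture (512-px coordinates) has two hood-shaped candidates for the broken one. The turquoise one at (340,296) is the look-alike. The grey one under the caps on the plywood at (306,235) is the one meant. The sound hood stands at (225,166), the black tray at (260,202) and the cardboard tray at (176,154). Next I fit poses from depth and take an enlarged crop.

```bash
cat >> h.py <<'E'
def rect(P,ctr,r,z0,z1,rgb=None):
    m=(np.hypot(P[...,0]-ctr[0],P[...,1]-ctr[1])<r)&(P[...,2]>z0)&(P[...,2]<z1)
    if rgb is not None: m&=rgb
    m=cv2.morphologyEx(m.astype(np.uint8),cv2.MORPH_OPEN,np.ones((2,2),np.uint8))>0
    Q=P[m]
    if len(Q)<10: return None
    (c,(w,h),a)=cv2.minAreaRect((Q[:,:2]*1000).astype(np.float32))
    if w<h: w,h,a=h,w,a-90
    a=(a+90)%180-90
    return len(Q),np.round(c,1),round(w,1),round(h,1),round(a,1),np.round(np.median(Q[:,2])*1000,1)
E
python3 - <<'E'
from h import *
for n in("scene","side"):
    c=cam(n);P=cloud(c)
    if n=="scene": save(c,"crop1",(270,200,360,270),7)
    g=c["pixels"].astype(int); 
    print(n,"oldhood",rect(P,(.51,-.335),.1,.033,.043))
    print(n,"oldhood>.02",rect(P,(.51,-.335),.1,.02,.08))
    print(n,"ply",rect(P,(.51,-.335),.14,.007,.08))
    print(n,"newhood",rect(P,(.573,.11),.1,.012,.04))
    dark=g.max(-1)<60
    print(n,"parts",rect(P,(.544,-.105),.14,-.01,.03,dark))
    print(n,"scrap",rect(P,(.51,.325),.14,.011,.03))
    print(n,"meter",rect(P,(.71,-.35),.1,.012,.06))
    print(n,"screwd",rect(P,(.37,-.0),.12,.01,.06))
E
```

```text
scene oldhood (324, array([ 523. , -330.4]), 155.9, 63.3, -13.5, np.float64(37.9))
scene oldhood>.02 (985, array([ 529. , -333.6]), 167.8, 63.3, -15.0, np.float64(nan))
scene ply (2053, array([ 534.4, -335.2]), 221.3, 163.5, -30.9, np.float64(nan))
scene newhood (402, array([589.3, 113.9]), 158.3, 62.0, -12.3, np.float64(nan))
scene parts (1469, array([ 542. , -106.4]), 207.8, 120.3, -13.0, np.float64(nan))
scene scrap (425, array([532.3, 359.2]), 232.2, 209.1, -7.9, np.float64(nan))
scene meter (821, array([ 713.9, -350.3]), 207.0, 55.0, -19.1, np.float64(nan))
scene screwd (280, array([421.4, -24.1]), 209.3, 127.1, 74.8, np.float64(22.2))
side oldhood (195, array([ 500.3, -303. ]), 149.6, 78.1, 18.6, np.float64(nan))
side oldhood>.02 (626, array([ 515.7, -308.9]), 163.5, 84.7, 9.3, np.float64(nan))
side ply (1254, array([ 496.7, -318.4]), 264.9, 160.3, 36.0, np.float64(nan))
side newhood (663, array([579.9, 115.5]), 137.6, 71.3, -6.1, np.float64(nan))
side parts (1501, array([ 545.1, -104. ]), 203.2, 120.5, -14.1, np.float64(nan))
side scrap (676, array([523.9, 352.9]), 212.8, 204.3, -6.8, np.float64(nan))
side meter (600, array([ 707.3, -330.3]), 185.6, 74.4, -15.9, np.float64(nan))
side screwd (271, array([411. , -22.6]), 209.7, 104.1, 75.7, np.float64(nan))
```

View pics/crop1.png

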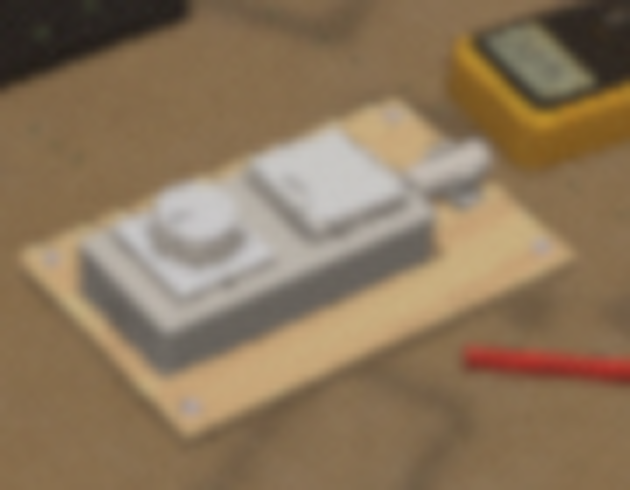

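The crop confirms it: the grey hood has the dimmer on the near side (board −x) and the rocker on the stub side (+x). Moving over the scrap tray now.

Call:
step_arm:
  deltas: "85 -0.5 -0.16 0 0;85 -0.96 -0.32 0 0;85 -0.96 -0.32 0 0"

```text
clock: 1.4
ee_pos: [0.2696, 0.5082, 0.2483]
tcp_rot: [0.493, 3.1, -0.002]
ft_force: [-0.1, 0.0, 0.5]
grip_width: 0.0847
grasp_force: 0.0
```

Call:
step_arm:
  deltas: "85 -0.5 -0.16 0 0;85 -0.96 -0.32 0 0;85 -0.96 -0.32 0 0"

```text
clock: 1.7
ee_pos: [0.3513, 0.4486, 0.2485]
tcp_rot: [0.494, 3.1, -0.001]
ft_force: [0.3, -0.0, -0.2]
grip_width: 0.0851
grasp_force: 0.0
```

Call:
step_arm:
  deltas: "85 -0.5 -0.16 0 0;85 -0.96 -0.32 0 0;85 -0.96 -0.32 0 0"

```text
clock: 2.0
ee_pos: [0.4329, 0.389, 0.2485]
tcp_rot: [0.494, 3.1, -0.0]
ft_force: [-0.4, 1.7, 0.5]
grip_width: 0.085
grasp_force: 0.0
```

Call:
step_arm:
  deltas: "85 -0.5 -0.16 0 0;85 -0.96 -0.32 0 0;85 -0.96 -0.32 0 0;85 -0.96 -0.32 0 0"

```text
clock: 2.4
ee_pos: [0.5103, 0.3315, 0.248]
tcp_rot: [-0.491, -3.102, -0.0]
ft_force: [-0.2, 0.9, 0.1]
grip_width: 0.0849
grasp_force: 0.0
```

```bash
python3 - <<'E'
from h import *
c=cam("wrist");save(c,"w1",None,1.3)
P=cloud(c);print(P[0,0],P[383,511],P[192,256])
for t in("scrap_tray","new_hood_c"):
    for d in env.place_of(t,"wrist")[:2]: print(t,d["conf"],d["xy"],ray(c,d["xy"]))
print("scrap",rect(P,(.51,.325),.14,.012,.03))
print("new",rect(P,(.575,.11),.11,.02,.04))
E
```

```text
[ 0.23534186  0.10621629 -0.01281183] [0.51859973 0.39753297 0.32053155] [0.54616241 0.31807455 0.00267989]
scrap_tray 0.77 [253.9, 167.5] [0.51284    0.3260797  0.00256378]
new_hood_c 0.68 [130.0, 260.0] [0.57748782 0.1256638  0.02992265]
scrap (2282, array([532.9, 361. ]), 222.7, 200.6, -8.1, np.float64(nan))
new (2005, array([521.7, 162.1]), 250.1, 80.5, -55.7, np.float64(nan))
```

View pics/w1.png

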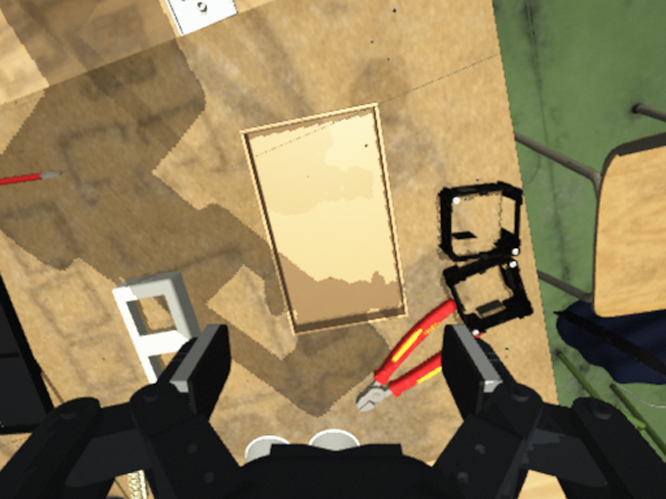

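The wrist view shows the scrap tray with its corners, in 512-px coordinates, at (186,101), (291,80), (314,242) and (227,256). The sound hood is at lower left (130,255), the pliers beside them. Moving on over the sound hood and the parts tray.

Call:
step_arm:
  deltas: "85 -0.15 -0.5 0 0;85 -0.3 -0.96 0 0;85 -0.3 -0.96 0 0"

```text
clock: 2.85
ee_pos: [0.5075, 0.2274, 0.2482]
tcp_rot: [-0.49, -3.102, 0.005]
ft_force: [0.3, 0.5, 0.3]
grip_width: 0.0849
grasp_force: 0.0
```

Call:
step_arm:
  deltas: "85 -0.15 -0.5 0 0;85 -0.3 -0.96 0 0;85 -0.3 -0.96 0 0"

```text
clock: 3.15
ee_pos: [0.5076, 0.1271, 0.2484]
tcp_rot: [-0.492, -3.103, 0.003]
ft_force: [-0.0, 0.4, -0.6]
grip_width: 0.0847
grasp_force: 0.0
```

Call:
step_arm:
  deltas: "85 -0.15 -0.5 0 0;85 -0.3 -0.96 0 0;85 -0.3 -0.96 0 0;85 -0.3 -0.96 0 0"

```text
clock: 3.55
ee_pos: [0.5076, 0.0304, 0.2485]
tcp_rot: [0.49, 3.103, 0.001]
ft_force: [-0.1, 0.3, 0.4]
grip_width: 0.085
grasp_force: 0.0
```

```bash
python3 - <<'E'
from h import *
c=cam("wrist");save(c,"w2",None,1.3)
np.savez("w2.npz",**{k:np.array(c[k]) for k in("R","t","fx","fy","cx","cy","z_map","pixels")})
for t in("parts_tray","new_hood_c"):
    for d in env.place_of(t,"wrist")[:2]: print(t,d["conf"],d["xy"],ray(c,d["xy"]))
E
```

```text
parts_tray 0.81 [174.5, 219.9] [ 0.54373272 -0.10004208  0.01500486]
new_hood_c 0.62 [334.6, 197.0] [0.57383778 0.11354803 0.02802316]
```

View pics/w2.png

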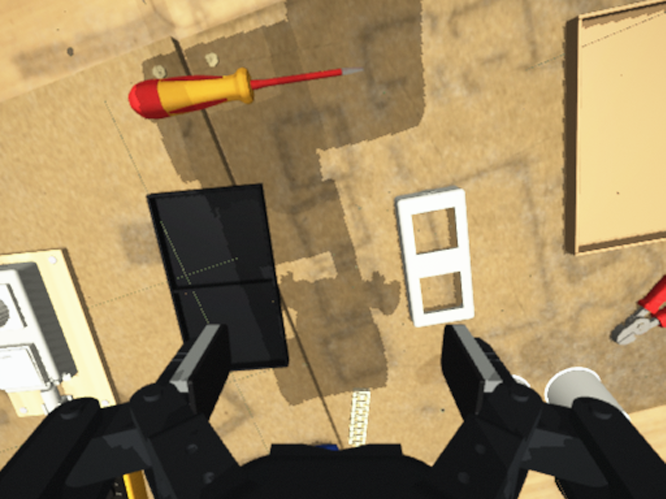

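Call:
step_arm:
  deltas: "85 0.05 -0.5 0 0;85 0.12 -0.96 0 0;85 0.12 -0.96 0 0"

```text
clock: 4.0
ee_pos: [0.4648, -0.0598, 0.2481]
tcp_rot: [-0.489, -3.102, 0.003]
ft_force: [0.8, 0.5, 0.4]
grip_width: 0.0847
grasp_force: 0.0
```

Call:
step_arm:
  deltas: "85 0.05 -0.5 0 0;85 0.12 -0.96 0 0;85 0.12 -0.96 0 0"

```text
clock: 4.3
ee_pos: [0.425, -0.148, 0.2485]
tcp_rot: [-0.492, -3.103, 0.003]
ft_force: [0.1, 0.6, -0.0]
grip_width: 0.0851
grasp_force: 0.0
```

Call:
step_arm:
  deltas: "85 0.05 -0.5 0 0;85 0.12 -0.96 0 0;85 0.12 -0.96 0 0"

```text
clock: 4.6
ee_pos: [0.3849, -0.2361, 0.2486]
tcp_rot: [0.492, 3.102, -0.003]
ft_force: [-0.2, 1.0, -0.3]
grip_width: 0.085
grasp_force: 0.0
```

Call:
step_arm:
  deltas: "85 0.05 -0.4 0 0;85 0.12 -0.8 0 0;85 0.12 -0.8 0 0;85 0.12 -0.8 0 0"

```text
clock: 5.0
ee_pos: [0.3502, -0.3047, 0.2482]
tcp_rot: [0.489, 3.103, 0.002]
ft_force: [0.7, -0.1, -1.3]
grip_width: 0.0849
grasp_force: 0.0
```

```bash
python3 - <<'E'
from h import *
c=cam("wrist");save(c,"w3",None,1.3)
np.savez("w3.npz",**{k:np.array(c[k]) for k in("R","t","fx","fy","cx","cy","z_map","pixels")})
for t in("board","old_hood_c","rocker_cap_c","dimmer_cap_c"):
    for d in env.place_of(t,"wrist")[:2]: print(t,d["conf"],d["xy"],ray(c,d["xy"]))
E
```

```text
old_hood_c 0.8 [126.0, 257.1] [ 0.41274019 -0.51443706  0.02867809]
old_hood_c 0.78 [280.8, 284.3] [ 0.49637979 -0.32001077  0.06278918]
rocker_cap_c 0.93 [284.1, 307.5] [ 0.54036467 -0.32758589  0.05320391]
dimmer_cap_c 0.78 [281.1, 269.4] [ 0.47510432 -0.31333437  0.06311381]
```

View pics/w3.png

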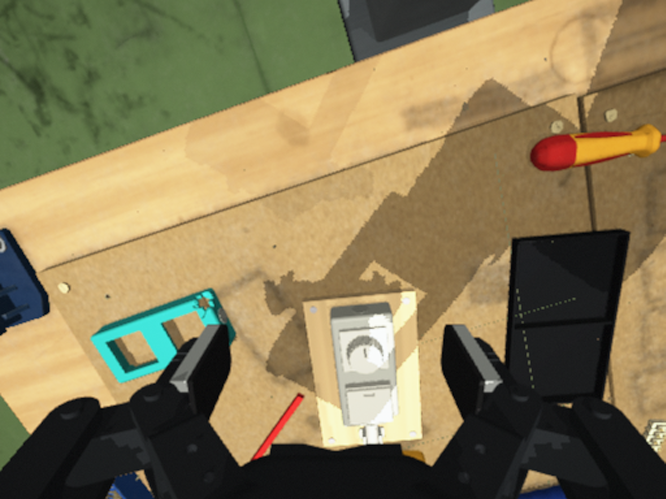

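I went the wrong way along tool x, so the board is at the lower edge. In w2 (512-px) the parts tray corners are (115,150), (202,142) and (222,282); the sound hood top corners are (305,152), (357,145), (363,245) and (318,251). In w3 the board and hood are at about (280,275), with the turquoise one at (125,257). I'll compute the fixed poses from these and move squarely over the board.

Call:
step_arm:
  deltas: "85 -0.5 -0.2 0 0.03;85 -1 -0.3 0 0.04;85 -1 -0.3 0 0.04"

```text
clock: 5.55
ee_pos: [0.4402, -0.3676, 0.2485]
tcp_rot: [0.578, 3.083, -0.004]
ft_force: [-0.8, 1.2, 0.6]
grip_width: 0.085
grasp_force: 0.0
```

Call:
step_arm:
  deltas: "85 -0.4 -0.15 0 0;85 -0.6 -0.2 0 0;85 -0.6 -0.2 0 0;85 -0.6 -0.2 0 0"

```text
clock: 5.95
ee_pos: [0.4834, -0.4043, 0.2479]
tcp_rot: [-0.579, -3.086, -0.002]
ft_force: [-0.5, 0.6, 0.3]
grip_width: 0.0853
grasp_force: 0.0
```

```bash
python3 - <<'E'
from h import *
d=dict(np.load("w2.npz"))
def rp(pts,c,z): 
    return np.array([ray(c,(u/1.3,v/1.3),z)[:2] for u,v in pts])*1000
def edge(a,b): e=b-a; return round(float(np.degrees(np.arctan2(e[1],e[0]))),1),round(float(np.hypot(*e)),1)
q=rp([(149,195),(262,184),(288,367)],d,.016); print("parts ctr",(q[0]+q[2])/2,edge(q[1],q[2]),edge(q[0],q[1]))
q=rp([(396,198),(464,188),(472,319),(414,326)],d,.028); print("new",q.mean(0),edge(q[0],q[3]),edge(q[1],q[2]),edge(q[0],q[1]))
# scrap, camera moved from w2 pose to w1 pose (same rotation)
e=dict(d); o2=-d["R"].T@d["t"]; o1=o2+np.array([.5103-.5076,.3315-.0304,0]); e["t"]=-d["R"]@o1
q=rp([(242,131),(379,104),(408,315),(295,333)],e,.022); print("scrap",q.mean(0),edge(q[0],q[3]),edge(q[1],q[2]),edge(q[0],q[1]))
c=cam("wrist");save(c,"w4",None,1.5)
np.savez("w4.npz",**{k:np.array(c[k]) for k in("R","t","fx","fy","cx","cy","z_map","pixels")})
s=env.read_state();print(s["ee_pos"],s["tcp_rot"],s["joints"])
for t in("board","old_hood_c","rocker_cap_c","dimmer_cap_c"):
    for k in env.place_of(t,"wrist")[:2]: print(t,k["conf"],k["xy"],ray(c,k["xy"]))
E
```

```text
parts ctr [ 544.53947939 -103.32940826] (-13.4, 206.5) (77.5, 110.5)
new [579.96659361 113.92906914] (-7.2, 137.8) (-8.3, 138.4) (80.4, 63.5)
scrap [521.52168419 325.94666943] (-6.9, 210.8) (-7.5, 211.4) (82.4, 124.9)
[ 0.48291112 -0.40401563  0.24796713] [-5.79043700e-01 -3.08605553e+00 -1.65722174e-03] [-8.06258775e-01  4.02457894e-01  1.44173768e+00 -1.24843448e-04
  1.29938002e+00 -2.00607000e+00]
old_hood_c 0.98 [325.1, 172.4] [ 0.51419732 -0.32861249  0.04058116]
old_hood_c 0.74 [149.8, 154.2] [ 0.41859212 -0.51887884  0.02912266]
rocker_cap_c 0.89 [330.9, 197.9] [ 0.54317081 -0.33287758  0.05166392]
dimmer_cap_c 0.77 [331.2, 145.7] [ 0.48122513 -0.3165124   0.06188029]
```

View pics/w4.png

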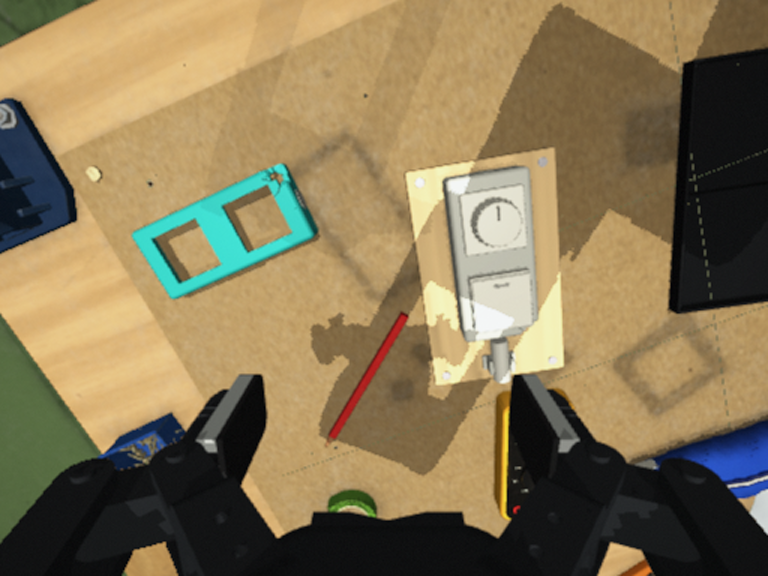

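w4 (512-px): dimmer at (331,146), rocker at (331,198), hood top outline (297,120)–(357,220), plywood corners (271,115), (369,99), (376,243) and (291,256). The turquoise look-alike is at (150,154). Now computing precise poses.

```bash
cat >> h.py <<'E'
def rp(pts,c,z,k=1.5): return np.array([ray(c,(u/k,v/k),z)[:2] for u,v in pts])*1000
def edge(a,b): e=b-a; return round(float(np.degrees(np.arctan2(e[1],e[0]))),1),round(float(np.hypot(*e)),1)
def go(x,y,yaw,z):
    "yaw deg = heading of minus tool-x; prints scaled shifts from measured pose"
    s=env.read_state();R=Ro.from_rotvec(s["tcp_rot"]).as_matrix()
    d=R.T@(np.array([x,y,z])-s["ee_pos"]); cur=np.degrees(np.arctan2(-R[1,0],-R[0,0]))
    print("tool shift",np.round(d*10,3),"turn",round(-np.radians(yaw-cur)/1.5,4),"curyaw",round(cur,2),"tilt",np.round(R[2],3))
E
python3 - <<'E'
from h import *
d=dict(np.load("w4.npz"))
for nm,p,z in(("board",[(406,172),(554,149),(564,365),(436,384)],.012),("rock",[(469,277),(530,268),(537,328),(476,336)],.052),("hood",[(445,180),(528,168),(538,330),(463,342)],.040)):
    q=rp(p,d,z);print(nm,q.mean(0),edge(q[0],q[3]),edge(q[1],q[2]),edge(q[0],q[1]),edge(q[3],q[2]))
P=cloud(d)
m=(P[...,2]>.057)&(P[...,2]<.07)&(np.hypot(P[...,0]-.48,P[...,1]+.316)<.04)
print("knob",np.nanmean(P[m],0),m.sum(),cv2.minEnclosingCircle((P[m][:,:2]*1000).astype(np.float32)))
print(rect(P,(.515,-.328),.11,.036,.043),rect(P,(.545,-.333),.05,.046,.055))
go(.482,-.317,-14,.15)
E
```

```text
board [ 539.38754162 -327.26918938] (-12.2, 198.4) (-11.6, 196.2) (77.2, 119.8) (78.3, 121.8)
rock [ 549.91167403 -329.47011512] (-11.4, 51.1) (-9.0, 51.8) (77.5, 47.6) (76.9, 49.8)
hood [ 517.2307865  -324.30314546] (-12.4, 135.9) (-11.8, 133.7) (76.7, 62.5) (78.7, 63.9)
knob [ 0.48421465 -0.31649899  0.06221771] 776 ((485.0581970214844, -316.06884765625), 17.676240921020508)
(2492, array([nan, nan]), 0.0, 0.0, 0.0, np.float64(nan)) (1630, array([ 547.4, -323.9]), 90.8, 56.4, -12.6, np.float64(nan))
tool shift [0.327 0.814 0.986] turn -0.0849 curyaw -21.3 tilt [ 0.  0. -1.]
```

Call:
step_arm:
  deltas: "56 0.15 0.4 0.4 -0.08;56 0.29 0.83 0.8 -0.106;56 0.29 0.83 0.98 -0.106;56 0.29 0.83 0.98 -0.106;56 0.29 0.83 0.98 -0.106"

```text
clock: 6.7
ee_pos: [0.4868, -0.318, 0.151]
tcp_rot: [-0.333, -3.124, 0.001]
ft_force: [-0.0, 0.2, 0.6]
grip_width: 0.0559
grasp_force: 0.0
```

```bash
python3 - <<'E'
from h import *
c=cam("wrist");save(c,"w5",None,1.5);s=env.read_state()
np.savez("w5.npz",**{k:np.array(c[k]) for k in("R","t","fx","fy","cx","cy","z_map","pixels")})
P=cloud(c);R=Ro.from_rotvec(s["tcp_rot"]).as_matrix();T=(P-s["ee_pos"])@R*1000
m=(T[...,2]<30)&(T[...,2]>-60)&(np.abs(T[...,0])<20)&(abs(T[...,1])<60)
for sg in(-1,1):
    q=T[m&(np.sign(T[...,1])==sg)]; print(sg,len(q),"max z",np.sort(q[:,2])[-5:],"inner y",np.percentile(abs(q[:,1]),[1,50]), q[np.argsort(q[:,2])[-3:]])
print(s["grip_width"])
go(.4848,-.3169,-12.2,.062)
for t in("rocker_cap_c","dimmer_cap_c"):
    for k in env.place_of(t,"wrist")[:2]: print(t,k["conf"],k["xy"],ray(c,k["xy"]))
m=(P[...,2]>.055)&(P[...,2]<.07)&(np.hypot(P[...,0]-.485,P[...,1]+.317)<.03)
print("knob",np.nanmean(P[m],0),m.sum(),cv2.minEnclosingCircle((P[m][:,:2]*1000).astype(np.float32)))
E
```

```text
-1 10067 max z [13.12643815 13.24831894 13.2918903  13.47444186 13.66536778] inner y [ 3.74657124 42.89250568] [[  3.59016953 -25.83279109  13.2918903 ]
 [  5.3305897  -25.76520586  13.47444186]
 [ -4.14226306 -25.7758302   13.66536778]]
1 9396 max z [13.05293654 13.15315311 13.20863816 13.39539835 13.53762977] inner y [ 4.6690159  44.41011339] [[-3.93522954 30.3708771  13.20863816]
 [ 2.84347088 30.57520502 13.39539835]
 [ 4.6125449  30.4999101  13.53762977]]
0.05593165793338462
tool shift [0.035 0.018 0.9  ] turn -0.0 curyaw -12.2 tilt [-0.002 -0.002 -1.   ]
rocker_cap_c 0.59 [259.0, 261.9] [ 0.54388869 -0.32847034  0.05159495]
dimmer_cap_c 0.97 [258.6, 196.4] [ 0.47895429 -0.31482705  0.06309467]
knob [ 0.48328843 -0.31559264  0.06200253] 1403 ((484.6623229980469, -315.9175720214844), 17.941131591796875)
```

View pics/w5.png

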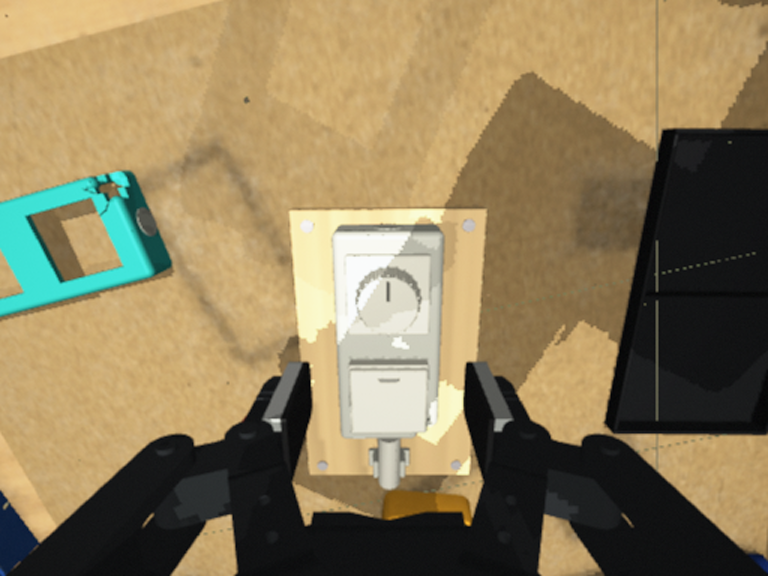

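w5: the dimmer plate spans (230,170)–(286,222) in 512-px and sits midway between the fingers. The finger check shows the wrist camera reads about +2.3 mm in tool y, which I'll subtract from here on. Descending on the dimmer plate.

Call:
step_arm:
  deltas: "56 0.02 0 0.45 0;56 0.02 0 0.8 0;56 0.02 0 0.9 0;56 0.02 0 0.93 0;56 0.02 0 0.94 0;56 0.02 0 0.94 0"
  grip_force: 40

```text
clock: 7.45
ee_pos: [0.486, -0.3184, 0.058]
tcp_rot: [0.334, 3.121, -0.003]
ft_force: [0.8, -0.1, 0.5]
grip_width: 0.0561
grasp_force: 0.0
```

Call:
step_arm:
  deltas: "40 0 0 0 0;40 0 0 0 0;40 0 0 0 0;40 0 0 0 0;40 0 0 0 0"

```text
clock: 7.95
ee_pos: [0.4859, -0.3182, 0.0584]
tcp_rot: [0.333, 3.121, -0.003]
ft_force: [-0.7, 0.1, 7.1]
grip_width: 0.046
grasp_force: 39.9
```

Call:
step_arm:
  deltas: "40 0 0 -0.1 0;40 0 0 -0.3 0;40 0 0 -0.6 0;40 0 0 -0.9 0;40 0 0 -0.9 0;40 0 0 -0.9 0"

```text
clock: 8.55
ee_pos: [0.4854, -0.3176, 0.1479]
tcp_rot: [0.333, 3.122, -0.003]
ft_force: [-0.0, -0.2, -0.6]
grip_width: 0.0457
grasp_force: 41.0
```

```bash
python3 - <<'E'
from h import *
s=env.read_state();print(s["grip_width"],s["grasp_force"],s["ft_force"])
c=cam("wrist");save(c,"w6",None,1.2)
R=Ro.from_rotvec(s["tcp_rot"]).as_matrix();T=(cloud(c)-s["ee_pos"])@R*1000
m=(T[...,2]<14)&(T[...,2]>-12)&(np.abs(T[...,0])<30)&(abs(T[...,1]-2.3)<21)
print(np.histogram(T[m][:,2],12));print(np.nanmedian(T[m],0))
for y,x in((.5445,-.1056),):
    a=np.radians(-13.4);u=np.array([np.cos(a),np.sin(a)])
    for sgn in(-1,1): print(sgn,np.array([x*0+y,0])*0+np.array([.5440,-.1056])+sgn*.051*u)
go(.544-.0496,-.1056+.0118,-13.4,.15)
E
```

```text
0.04570574406909148 40.9874564409256 [-0.03628048 -0.24280063 -0.62818125]
(array([ 769, 2187,  222,  157,  141,  132,  105,  125,  131,  131, 1573,
        550]), array([-6.10462872, -4.42965922, -2.75468973, -1.07972023,  0.59524926,
        2.27021876,  3.94518825,  5.62015774,  7.29512724,  8.97009673,
       10.64506623, 12.32003572, 13.99500522]))
[10.09097446  2.01347188 -1.85736262]
-1 [ 0.49438843 -0.09378086]
1 [ 0.59361157 -0.11741914]
tool shift [ 0.376  2.202 -0.034] turn 0.0141 curyaw -12.19 tilt [-0. -0. -1.]
```

View pics/w6.png

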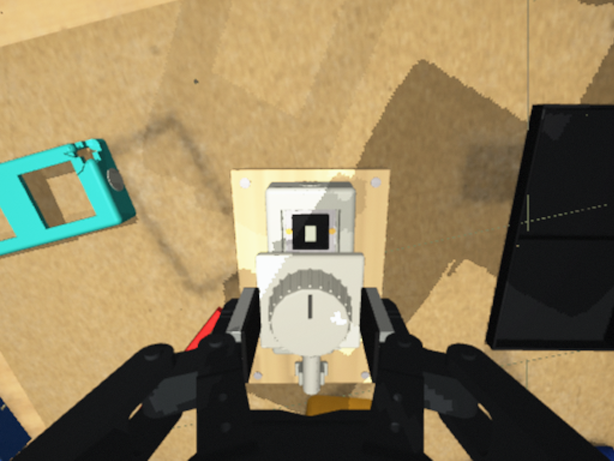

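The dimmer hangs level in the grip and the base insert shows through the near window at (258,194). Carrying it to the near compartment.

Call:
step_arm:
  deltas: "40 0.06 0.4 0 0;40 0.19 1 0 0.014;40 0.19 1 0 0.014"

```text
clock: 8.9
ee_pos: [0.4845, -0.2103, 0.1445]
tcp_rot: [-0.364, -3.114, -0.006]
ft_force: [-0.1, 0.1, -0.8]
grip_width: 0.0457
grasp_force: 41.1
```

Call:
step_arm:
  deltas: "40 0.06 0.5 0 0;40 0.15 1 0.2 0;40 0.17 1 0.5 0;40 0.17 1 0.6 0;40 0.17 1 0.6 0"

```text
clock: 9.4
ee_pos: [0.4924, -0.1141, 0.0845]
tcp_rot: [-0.365, -3.116, -0.001]
ft_force: [0.4, 0.8, -0.2]
grip_width: 0.0455
grasp_force: 41.2
```

```bash
python3 - <<'E'
from h import *
print(env.read_state()["ee_pos"]); go(.4944,-.0938,-13.4,.031)
E
```

```text
[ 0.49244297 -0.11405534  0.08449228]
tool shift [0.025 0.202 0.535] turn 0.0004 curyaw -13.36 tilt [ 0.005  0.    -1.   ]
```

Call:
step_arm:
  deltas: "40 0.02 0.2 0.1 0;40 0.02 0.2 0.35 0;40 0.02 0.2 0.48 0;40 0.02 0.2 0.52 0;40 0.02 0.2 0.54 0;40 0.02 0.2 0.54 0;40 0.02 0.2 0.54 0"

```text
clock: 10.1
ee_pos: [0.4974, -0.0949, 0.0331]
tcp_rot: [0.367, 3.119, -0.001]
ft_force: [0.0, -1.3, -0.7]
grip_width: 0.0456
grasp_force: 41.2
```

Call:
step_arm:
  deltas: "62 0 0 0 0;62 0 0 0 0;62 0 0 0 0;62 0 0 -0.3 0;62 0 0 -0.8 0;62 0 0 -1 0;62 0 0 -1 0"

```text
clock: 10.8
ee_pos: [0.4991, -0.095, 0.1356]
tcp_rot: [0.365, 3.113, -0.002]
ft_force: [0.3, -0.6, -0.9]
grip_width: 0.0619
grasp_force: 0.0
```

```bash
python3 - <<'E'
from h import *
# rocker target: knob ref TCP true (.4854,-.318) +66 mm along -12.2
a=np.radians(-12.2);p=np.array([.4850,-.3183])+.066*np.array([np.cos(a),np.sin(a)]);print(p)
go(p[0],p[1],-12.2,.15)
E
```

```text
[ 0.54950945 -0.33224744]
tool shift [-1.04  -2.191 -0.135] turn -0.0137 curyaw -13.38 tilt [-0.007 -0.001 -1.   ]
```

Call:
step_arm:
  deltas: "60 -0.2 -0.4 0 0;60 -0.52 -1 0 -0.014;60 -0.52 -1 0 -0.014"

```text
clock: 11.1
ee_pos: [0.5255, -0.2074, 0.1317]
tcp_rot: [0.335, 3.122, -0.003]
ft_force: [-0.7, 0.4, 0.4]
grip_width: 0.06
grasp_force: 0.0
```

Call:
step_arm:
  deltas: "57 -0.3 -0.5 0 0;57 -0.52 -1 0 0;57 -0.52 -1 0 0;57 -0.52 -1 0 0;57 -0.52 -1 0 0"

```text
clock: 11.6
ee_pos: [0.5524, -0.3106, 0.131]
tcp_rot: [-0.334, -3.121, -0.004]
ft_force: [-1.0, 1.6, 0.1]
grip_width: 0.0568
grasp_force: 0.0
```

```bash
python3 - <<'E'
from h import *
go(.5495,-.3322,-12.2,.058)
s=env.read_state();c=cam("wrist");save(c,"w7",None,1.2)
R=Ro.from_rotvec(s["tcp_rot"]).as_matrix();T=(cloud(c)-s["ee_pos"])@R*1000
z=(s["ee_pos"][2]-.0515)*1000
m=(abs(T[...,2]-z)<2.5)&(np.hypot(T[...,0],T[...,1])<45);Q=T[m][:,:2];print(z,len(Q),cv2.minAreaRect(Q.astype(np.float32)),np.median(Q,0))
print([ (k["conf"],k["xy"],ray(c,k["xy"])) for k in env.place_of("rocker_cap_c","wrist")[:2]])
E
```

```text
tool shift [-0.019 -0.219  0.73 ] turn -0.0002 curyaw -12.22 tilt [ 0.003  0.002 -1.   ]
79.51951088342119 3281 ((-1.1688575744628906, -19.356563568115234), (46.981624603271484, 47.947391510009766), 89.8153305053711) [  0.51979092 -18.76208489]
[(0.6, [229.6, 206.5], array([ 0.5448452 , -0.33009285,  0.05170684]))]
```

View pics/w7.png

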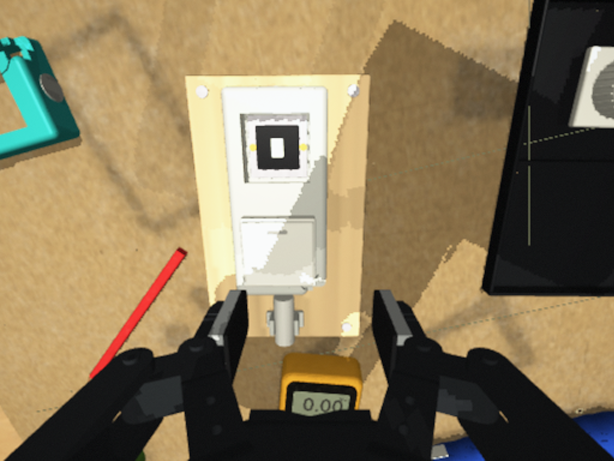

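w7: the rocker plate at (230,210) in 512-px is square to the tool and 21.7 mm to −y. The dimmer stands in the near compartment. The empty near window is at (231,123).

Call:
step_arm:
  deltas: "57 -0.01 -0.2 0 0;57 -0.01 -0.22 0.3 0;57 -0.01 -0.22 0.6 0;57 -0.01 -0.22 0.7 0;57 -0.01 -0.22 0.73 0;57 -0.01 -0.22 0.73 0"

```text
clock: 12.3
ee_pos: [0.5503, -0.3341, 0.0597]
tcp_rot: [0.333, 3.124, -0.0]
ft_force: [-0.5, -0.6, 0.2]
grip_width: 0.0568
grasp_force: 0.0
```

Call:
step_arm:
  deltas: "40 0 0 0 0;40 0 0 0 0;40 0 0 0 0;40 0 0 0 0;40 0 0 0 0;40 0 0 -0.2 0;40 0 0 -0.6 0;40 0 0 -0.8 0;40 0 0 -0.8 0"

```text
clock: 13.2
ee_pos: [0.5524, -0.3358, 0.1435]
tcp_rot: [0.333, 3.117, -0.006]
ft_force: [-0.4, -0.8, 0.1]
grip_width: 0.0458
grasp_force: 41.1
```

```bash
python3 - <<'E'
from h import *
a=np.radians(-13.4);u=np.array([np.cos(a),np.sin(a)]);p=np.array([.5440,-.1056])+.05*u
go(p[0],p[1],-13.4,.12)
E
```

```text
tool shift [0.07  2.223 0.226] turn 0.0142 curyaw -12.18 tilt [-0.007 -0.003 -1.   ]
```

Call:
step_arm:
  deltas: "40 0.02 0.4 0 0;40 0.04 1 0 0.014;40 0.04 1 0 0.014"

```text
clock: 13.5
ee_pos: [0.5664, -0.2306, 0.1382]
tcp_rot: [-0.363, -3.118, -0.005]
ft_force: [-0.1, 0.5, -0.0]
grip_width: 0.046
grasp_force: 41.1
```

Call:
step_arm:
  deltas: "40 0.02 0.5 0 0;40 0.04 1 0.2 0;40 0.04 1 0.4 0;40 0.04 1 0.5 0;40 0.04 1 0.5 0"

```text
clock: 14.0
ee_pos: [0.5852, -0.1373, 0.0874]
tcp_rot: [-0.365, -3.117, -0.0]
ft_force: [-0.4, -0.3, -0.2]
grip_width: 0.0458
grasp_force: 41.1
```

```bash
python3 - <<'E'
from h import *
a=np.radians(-13.4);u=np.array([np.cos(a),np.sin(a)]);p=np.array([.5440,-.1056])+.05*u
print(env.read_state()["ee_pos"]);go(p[0],p[1],-13.4,.033)
E
```

```text
[ 0.58515128 -0.1373443   0.08738613]
tool shift [-0.028  0.214  0.544] turn 0.0003 curyaw -13.37 tilt [ 0.004 -0.    -1.   ]
```

Call:
step_arm:
  deltas: "40 -0.03 0.21 0.1 0;40 -0.03 0.21 0.35 0;40 -0.03 0.21 0.48 0;40 -0.03 0.21 0.52 0;40 -0.03 0.21 0.54 0;40 -0.03 0.21 0.54 0;40 -0.03 0.21 0.54 0"

```text
clock: 14.7
ee_pos: [0.595, -0.1181, 0.0361]
tcp_rot: [0.367, 3.119, -0.001]
ft_force: [0.8, 0.4, 0.3]
grip_width: 0.0459
grasp_force: 41.2
```

Call:
step_arm:
  deltas: "62 0 0 0 0;62 0 0 0 0;62 0 0 0 0;62 0 0 -0.3 0;62 0 0 -0.8 0;62 0 0 -1 0;62 0 0 -1 0"

```text
clock: 15.4
ee_pos: [0.5971, -0.1183, 0.1393]
tcp_rot: [0.365, 3.113, -0.002]
ft_force: [-0.2, -0.4, -0.4]
grip_width: 0.0618
grasp_force: 0.0
```

Call:
step_arm:
  deltas: "82 0.3 -0.4 0 0;82 0.36 -1 0 -0.014;82 0.36 -1 0 -0.014"

```text
clock: 15.7
ee_pos: [0.5338, -0.2095, 0.1343]
tcp_rot: [-0.336, -3.122, 0.002]
ft_force: [-0.1, 0.6, -0.3]
grip_width: 0.0817
grasp_force: 0.0
```

Call:
step_arm:
  deltas: "82 0.2 -0.5 0 0;82 0.3 -1 0 0;82 0.3 -1 0 0;82 0.3 -1 0 0;82 0.3 -1 0 0"

```text
clock: 16.2
ee_pos: [0.4858, -0.2967, 0.1346]
tcp_rot: [-0.334, -3.123, -0.002]
ft_force: [0.3, 0.9, 0.4]
grip_width: 0.082
grasp_force: 0.0
```

```bash
cat >> h.py <<'E'
def hoodfit(ztop,r=90,b=2.3,nm=None):
    s=env.read_state();c=cam("wrist")
    if nm: save(c,nm,None,1.2)
    R=Ro.from_rotvec(s["tcp_rot"]).as_matrix();T=(cloud(c)-s["ee_pos"])@R*1000
    z=(s["ee_pos"][2]-ztop)*1000
    m=(abs(T[...,2]-z)<3)&(np.hypot(T[...,0],T[...,1])<r);Q=T[m][:,:2].astype(np.float32)
    k=cv2.minAreaRect(Q);print("n",len(Q),"tool xy",k[0][0].__round__(1),round(k[0][1]-b,1),"size",np.round(k[1],1),"ang",round(k[2],2)); return s,c
E
python3 - <<'E'
from h import *
go(.5170,-.3258,-12.2,.03)
hoodfit(.040)
E
```

```text
tool shift [-0.368 -0.219  1.045] turn -0.0001 curyaw -12.21 tilt [ 0.001  0.001 -1.   ]
n 5480 tool xy -28.6 -21.8 size [122.5  63.9] ang 0.02
```

Call:
step_arm:
  deltas: "84 -0.3 -0.22 0 0;84 -0.37 -0.22 0.3 0;84 -0.37 -0.22 0.6 0;84 -0.37 -0.22 0.6 0;84 -0.37 -0.22 0.6 0"

```text
clock: 16.75
ee_pos: [0.5173, -0.3255, 0.075]
tcp_rot: [-0.331, -3.122, -0.002]
ft_force: [-0.6, -1.0, 0.5]
grip_width: 0.0838
grasp_force: 0.0
```

```bash
python3 - <<'E'
from h import *
go(.5170,-.3258,-12.2,.03)
hoodfit(.040,75,nm="w8")
E
```

```text
tool shift [ 0.001 -0.004  0.45 ] turn 0.0012 curyaw -12.1 tilt [ 0.002  0.001 -1.   ]
n 12330 tool xy 1.0 -0.3 size [136.4  63.9] ang 0.05
```

View pics/w8.png

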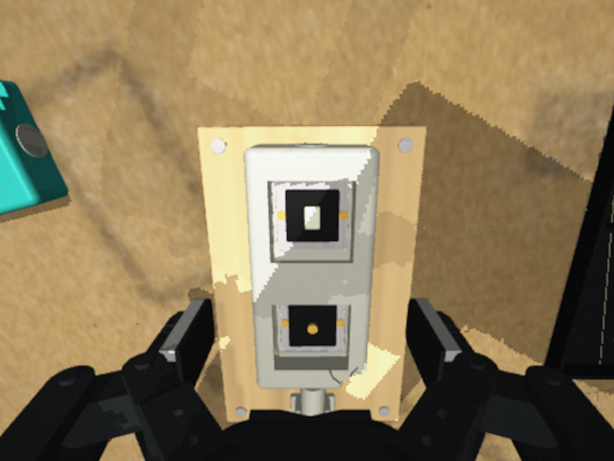

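w8: the hood lies squarely between the fingers, with its broken corner at about (285,313) in 512-px. Descending and gripping.

Call:
step_arm:
  deltas: "84 0.01 0 0.2 0;84 0.01 0 0.36 0;84 0.01 0 0.42 0;84 0.01 0 0.44 0;84 0.01 0 0.44 0;50 0.01 0 0.44 0;50 0.01 0 0.44 0;50 0.01 0 0.44 0;50 0.01 0 0.44 0;50 0.01 0 0.44 0;50 0.01 0 0.44 0"

```text
clock: 17.9
ee_pos: [0.517, -0.3268, 0.0325]
tcp_rot: [0.334, 3.122, 0.0]
ft_force: [-0.2, 3.2, 6.7]
grip_width: 0.0634
grasp_force: 44.2
```

```bash
python3 - <<'E'
from h import *
s=env.read_state();print(s["ee_pos"],s["grip_width"],s["grasp_force"],s["ft_force"])
E
```

```text
[ 0.51698413 -0.32679711  0.03251791] 0.06337890472388735 44.2171972990036 [-0.21863429  3.20613637  6.66465106]
```

Call:
step_arm:
  deltas: "50 0 0 -0.1 0;50 0 0 -0.2 0;50 0 0 -0.4 0;50 0 0 -0.7 0;50 0 0 -0.95 0;50 0 0 -0.95 0;50 0 0 -0.95 0"

```text
clock: 18.6
ee_pos: [0.5166, -0.3275, 0.1275]
tcp_rot: [0.334, 3.122, -0.002]
ft_force: [0.2, 0.7, -0.2]
grip_width: 0.0631
grasp_force: 44.0
```

```bash
python3 - <<'E'
from h import *
s=env.read_state();c=cam("wrist");save(c,"w9",None,1.2)
R=Ro.from_rotvec(s["tcp_rot"]).as_matrix();T=(cloud(c)-s["ee_pos"])@R*1000
m=(T[...,2]<9)&(T[...,2]>-30)&(np.abs(T[...,0])<70)&(abs(T[...,1]-2.3)<27);Q=T[m]
k=np.linalg.lstsq(np.c_[Q[:,:2],np.ones(len(Q))],Q[:,2],rcond=None)[0];print("plane",k,len(Q),np.median(Q,0))
go(.521,.3237,-7.2,.15)
E
```

```text
plane [ 1.32177009e-02 -1.91936974e-03 -7.93981825e+00] 14147 [25.70560674  3.91338813 -7.95107075]
tool shift [ 1.325  6.37  -0.237] turn -0.0581 curyaw -12.2 tilt [ 0. -0. -1.]
```

View pics/w9.png

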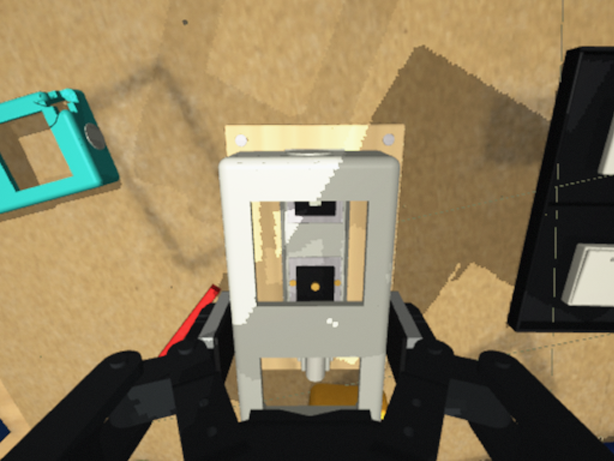

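The broken hood is level in the grip (plane slope ~1%). Carrying it to the scrap tray.

Call:
step_arm:
  deltas: "50 0.08 0.4 -0.1 0;50 0.2 0.95 -0.1 -0.03;50 0.2 0.95 -0.1 -0.058"

```text
clock: 18.95
ee_pos: [0.5142, -0.2244, 0.1347]
tcp_rot: [-0.191, -3.13, -0.007]
ft_force: [0.7, 1.2, -2.4]
grip_width: 0.0635
grasp_force: 44.1
```

Call:
step_arm:
  deltas: "50 0.1 0.5 0 0;50 0.12 0.95 0 0;50 0.12 0.95 0 0"

```text
clock: 19.25
ee_pos: [0.5144, -0.1287, 0.1347]
tcp_rot: [-0.191, -3.131, -0.005]
ft_force: [-0.3, -0.1, -0.3]
grip_width: 0.063
grasp_force: 44.2
```

Call:
step_arm:
  deltas: "50 0.1 0.5 0 0;50 0.12 0.95 0 0;50 0.12 0.95 0 0"

```text
clock: 19.55
ee_pos: [0.5154, -0.0343, 0.1352]
tcp_rot: [-0.191, -3.132, -0.003]
ft_force: [0.2, -1.4, -0.8]
grip_width: 0.0633
grasp_force: 44.3
```

Call:
step_arm:
  deltas: "50 0.1 0.5 0 0;50 0.12 0.95 0 0;50 0.12 0.95 0 0"

```text
clock: 19.85
ee_pos: [0.5166, 0.0606, 0.1355]
tcp_rot: [-0.191, -3.135, -0.002]
ft_force: [0.4, -0.3, -0.9]
grip_width: 0.063
grasp_force: 44.4
```

Call:
step_arm:
  deltas: "50 0.1 0.5 0 0;50 0.12 0.95 0 0;50 0.12 0.95 0 0"

```text
clock: 20.15
ee_pos: [0.5176, 0.156, 0.1358]
tcp_rot: [0.192, 3.135, 0.002]
ft_force: [0.5, 0.7, 0.2]
grip_width: 0.063
grasp_force: 44.5
```

Call:
step_arm:
  deltas: "50 0.1 0.5 0 0;50 0.12 0.95 0 0;50 0.12 0.95 0 0;50 0.12 0.95 0 0;50 0.12 0.95 0 0"

```text
clock: 20.65
ee_pos: [0.5168, 0.2468, 0.1357]
tcp_rot: [-0.199, -3.134, 0.002]
ft_force: [0.6, 0.8, -0.3]
grip_width: 0.063
grasp_force: 44.5
```

```bash
python3 - <<'E'
from h import *
go(.521,.3237,-7.2,.026)
c=cam("wrist");P=cloud(c)
print([ (k["conf"],k["xy"],ray(c,k["xy"])) for k in env.place_of("scrap_tray","wrist")[:2]])
m=(P[...,2]>.014)&(P[...,2]<.028)&(P[...,1]>.22)&(P[...,1]<.42)&(P[...,0]>.38)
k=cv2.minAreaRect((P[m][:,:2]*1000).astype(np.float32));print(k)
save(c,"w10",None,1.2)
E
```

```text
tool shift [0.055 0.77  1.096] turn -0.0006 curyaw -7.25 tilt [ 0.001 -0.002 -1.   ]
[(0.61, [335.8, 180.8], array([0.51725695, 0.32089403, 0.00414117])), (0.21, [135.1, 268.6], array([0.57208165, 0.12334278, 0.02785096]))]
((565.6390380859375, 334.83172607421875), (328.421630859375, 160.54287719726562), 6.375924587249756)
```

View pics/w10.png

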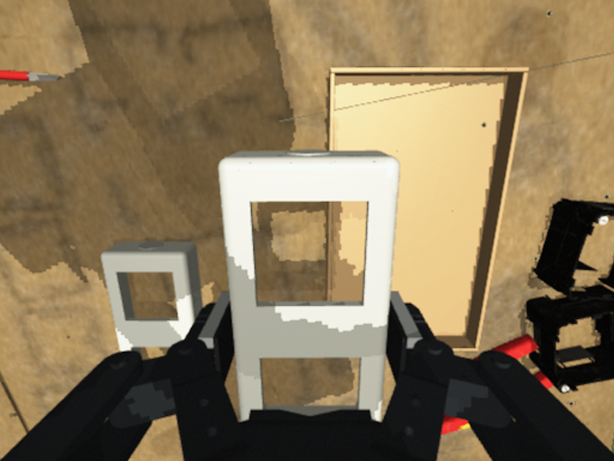

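w10: the scrap tray is free and parallel to the held hood, its middle at about (340,175) in 512-px. Lowering the hood in.

Call:
step_arm:
  deltas: "50 0.05 0.4 0 0;50 0.06 0.76 0 0;50 0.06 0.76 0.2 0;50 0.06 0.76 0.5 0;50 0.06 0.76 0.7 0;50 0.06 0.76 0.7 0"

```text
clock: 21.35
ee_pos: [0.5184, 0.3226, 0.0635]
tcp_rot: [-0.199, -3.13, 0.005]
ft_force: [-0.6, -0.0, -0.5]
grip_width: 0.0629
grasp_force: 44.5
```

Call:
step_arm:
  deltas: "50 0 0 0.2 0;50 0 0 0.34 0;50 0 0 0.38 0;50 0 0 0.4 0;50 0 0 0.41 0;50 0 0 0.41 0;50 0 0 0.41 0"

```text
clock: 22.05
ee_pos: [0.5208, 0.3252, 0.0259]
tcp_rot: [0.197, 3.135, 0.001]
ft_force: [-0.5, 0.3, 0.4]
grip_width: 0.0634
grasp_force: 44.5
```

Call:
step_arm:
  deltas: "50 0 0 0.02 0;50 0 0 0.02 0;72 0 0 0.02 0;72 0 0 0.02 0;72 0 0 0.02 0;72 0 0 -0.3 0;72 0 0 -0.8 0;72 0 0 -1 0;72 0 0 -1 0;72 0 0 -1 0"

```text
clock: 23.05
ee_pos: [0.5203, 0.3249, 0.1253]
tcp_rot: [0.198, 3.135, 0.0]
ft_force: [-0.1, -1.0, -0.8]
grip_width: 0.072
grasp_force: 0.0
```

Call:
step_arm:
  deltas: "84 -0.2 -0.4 0 0;84 -0.4 -1 0 0;84 -0.4 -1 0 0"

```text
clock: 23.35
ee_pos: [0.5466, 0.2167, 0.1231]
tcp_rot: [-0.2, -3.131, 0.005]
ft_force: [-0.4, 0.4, -0.5]
grip_width: 0.0841
grasp_force: 0.0
```

Call:
step_arm:
  deltas: "84 -0.2 -0.5 0 0;84 -0.4 -1 0 0;84 -0.4 -1 0 0;84 -0.4 -1 0 0;84 -0.4 -1 0 0"

```text
clock: 23.85
ee_pos: [0.5737, 0.1174, 0.1242]
tcp_rot: [-0.198, -3.133, -0.001]
ft_force: [0.7, 0.0, 0.2]
grip_width: 0.0837
grasp_force: 0.0
```

```bash
python3 - <<'E'
from h import *
hoodfit(.028,85,nm="w11")
go(.5793,.1117,-7.8,.07)
c=cam("side");save(c,"s2",(120,190,420,384),2)
E
```

```text
n 7085 tool xy -7.3 -3.6 size [138.1  63.8] ang 0.16
tool shift [-0.064 -0.054  0.545] turn 0.0074 curyaw -7.17 tilt [ 0.002  0.    -1.   ]
```

View pics/s2.png

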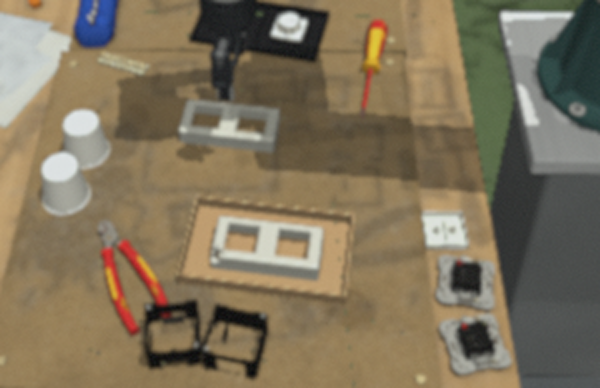

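The broken hood lies flat, right way up, in the cardboard tray (crop (268,245)). Grasping the sound hood now.

Call:
step_arm:
  deltas: "84 -0.07 -0.036 0.2 0.001;84 -0.073 -0.036 0.5 0.001;84 -0.073 -0.036 0.8 0.001;84 -0.073 -0.036 0.9 0.001;84 -0.073 -0.036 0.9 0.001"

```text
clock: 24.45
ee_pos: [0.5798, 0.1131, 0.0339]
tcp_rot: [-0.197, -3.132, 0.001]
ft_force: [0.1, 0.0, -0.6]
grip_width: 0.0836
grasp_force: 0.0
```

Call:
step_arm:
  deltas: "84 0 0 0.1 0;84 0 0 0.14 0;84 0 0 0.14 0;50 0 0 0.14 0;50 0 0 0.14 0;50 0 0 0.14 0;50 0 0 0.14 0;50 0 0 0.14 0;50 0 0 0.14 0"

```text
clock: 25.35
ee_pos: [0.5821, 0.112, 0.0221]
tcp_rot: [0.2, 3.134, 0.0]
ft_force: [-2.0, 0.1, 7.0]
grip_width: 0.0628
grasp_force: 44.4
```

Call:
step_arm:
  deltas: "50 0 0 -0.1 0;50 0 0 -0.3 0;50 0 0 -0.6 0;50 0 0 -0.95 0;50 0 0 -0.95 0;50 0 0 -0.95 0;50 0 0 -0.95 0"

```text
clock: 26.05
ee_pos: [0.5806, 0.1119, 0.1156]
tcp_rot: [-0.2, -3.133, 0.001]
ft_force: [0.3, 0.5, -1.1]
grip_width: 0.0629
grasp_force: 44.0
```

```bash
cat >> h.py <<'E'
def held():
    s=env.read_state();c=cam("wrist")
    R=Ro.from_rotvec(s["tcp_rot"]).as_matrix();T=(cloud(c)-s["ee_pos"])@R*1000
    m=(T[...,2]<9)&(T[...,2]>-30)&(np.abs(T[...,0])<75)&(abs(T[...,1]-2.3)<27);Q=T[m]
    k=np.linalg.lstsq(np.c_[Q[:,:2],np.ones(len(Q))],Q[:,2],rcond=None)[0];print("plane",k,len(Q),np.median(Q,0),"xmax",np.percentile(Q[:,0],99.5))
    return c,T
E
python3 - <<'E'
from h import *
print(env.read_state()["ee_pos"])
held();go(.5168,-.3262,-12.2,.13)
E
```

```text
[0.58055164 0.11194518 0.11555558]
plane [ 9.83207487e-03 -9.79387052e-04 -6.35782717e+00] 14054 [25.18941507  3.89308162 -6.38083915] xmax 70.91462504263139
tool shift [ 0.074 -4.426 -0.146] turn 0.057 curyaw -7.3 tilt [ 0.002 -0.001 -1.   ]
```

Call:
step_arm:
  deltas: "50 0 -0.4 -0.1 0;50 0.02 -0.9 -0.15 0.03;50 0.02 -0.9 -0.15 0.057"

```text
clock: 26.4
ee_pos: [0.5668, 0.0184, 0.1305]
tcp_rot: [-0.341, -3.121, 0.004]
ft_force: [0.7, 1.2, -0.3]
grip_width: 0.0629
grasp_force: 44.1
```

Call:
step_arm:
  deltas: "50 0.05 -0.5 0 0;50 0.09 -0.9 0 0;50 0.09 -0.9 0 0"

```text
clock: 26.7
ee_pos: [0.538, -0.0666, 0.13]
tcp_rot: [-0.339, -3.12, 0.002]
ft_force: [1.1, 1.0, -0.9]
grip_width: 0.0629
grasp_force: 44.2
```

Call:
step_arm:
  deltas: "50 0.05 -0.5 0 0;50 0.09 -0.9 0 0;50 0.09 -0.9 0 0"

```text
clock: 27.0
ee_pos: [0.5112, -0.1523, 0.1303]
tcp_rot: [-0.339, -3.121, 0.001]
ft_force: [0.2, 1.3, -1.2]
grip_width: 0.0626
grasp_force: 44.3
```

Call:
step_arm:
  deltas: "50 0.05 -0.5 0 0;50 0.09 -0.9 0 0;50 0.09 -0.9 0 0"

```text
clock: 27.3
ee_pos: [0.4842, -0.2383, 0.1306]
tcp_rot: [-0.339, -3.123, 0.002]
ft_force: [0.2, -0.1, -0.3]
grip_width: 0.0631
grasp_force: 44.4
```

Call:
step_arm:
  deltas: "50 0.05 -0.4 0 0;50 0.08 -0.8 0 0;50 0.08 -0.8 0 0;50 0.08 -0.8 0 0;50 0.08 -0.8 0 0"

```text
clock: 27.8
ee_pos: [0.46, -0.3097, 0.1307]
tcp_rot: [-0.332, -3.123, -0.003]
ft_force: [-0.5, 0.8, -0.8]
grip_width: 0.0628
grasp_force: 44.4
```

```bash
python3 - <<'E'
from h import *
print(env.read_state()["ee_pos"]);go(.5168,-.3262,-12.2,.064)
c,T=held();save(c,"w12",None,1.2)
E
```

```text
[ 0.46004818 -0.30974765  0.13067135]
tool shift [-0.59  -0.042  0.666] turn 0.0005 curyaw -12.16 tilt [ 0.002  0.002 -1.   ]
plane [ 9.70542716e-03 -1.09724365e-03 -6.35055424e+00] 14034 [25.48211352  3.85369815 -6.37773185] xmax 70.97449504346436
```

Call:
step_arm:
  deltas: "50 -0.3 -0.02 0 0;50 -0.59 -0.042 0.1 0;50 -0.59 -0.042 0.4 0;50 -0.59 -0.042 0.64 0;50 -0.59 -0.042 0.64 0;50 -0.59 -0.042 0.64 0"

```text
clock: 28.45
ee_pos: [0.5167, -0.3269, 0.0672]
tcp_rot: [-0.332, -3.123, -0.002]
ft_force: [0.6, 1.0, 0.4]
grip_width: 0.0632
grasp_force: 44.4
```

```bash
python3 - <<'E'
from h import *
print(env.read_state()["ee_pos"]);go(.5168,-.3262,-12.2,.0336)
c,T=held();save(c,"w13",None,1.2)
E
```

```text
[ 0.51674878 -0.32686673  0.06717777]
tool shift [0.    0.006 0.336] turn 0.0009 curyaw -12.13 tilt [ 0.001  0.001 -1.   ]
plane [ 9.35828865e-03 -1.44764918e-03 -6.33451378e+00] 14046 [25.40536226  3.88524931 -6.36300061] xmax 70.99081530868516
```

View pics/w13.png

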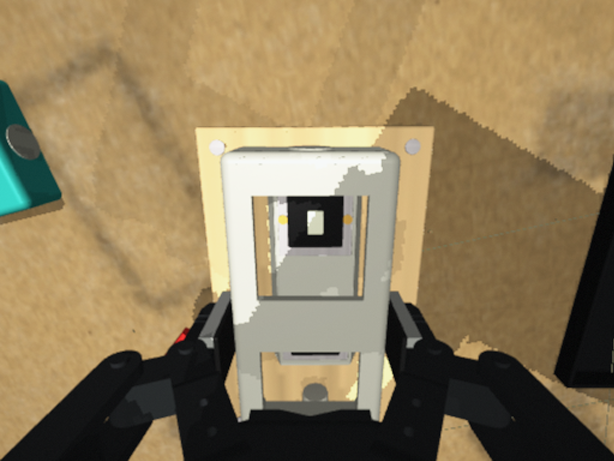

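```bash
python3 - <<'E'
from h import *
s=env.read_state();c,T=held();P=cloud(c)
def mid(m,nm,dim=1,lo=30,hi=70,oth=0,step=10):
    for a in range(lo,hi,step):
        q=T[m&(T[...,oth]>a)&(T[...,oth]<a+step)][:,dim]
        if len(q)>20: print(nm,a,np.round([q.min(),q.max(),(q.min()+q.max())/2],1))
mid((abs(T[...,2]+6.4)<3)&(abs(T[...,1])<45),"hood y")
mid((abs(P[...,2]-.012)<.003)&(abs(T[...,1])<80),"ply y",lo=30,hi=90)
mid((P[...,2]>.026)&(P[...,2]<.036)&(abs(T[...,1])<22)&(T[...,2]>20),"insert y",lo=10,hi=60)
mid((P[...,2]>.027)&(P[...,2]<.036)&(abs(T[...,1])<22)&(T[...,2]>20),"insert x",0,-20,20,1)
mid((abs(T[...,2]+6.4)<3)&(abs(T[...,0])<75),"hood x",0,-40,40,1)
# finger tips
m=(abs(T[...,0])<12)&(T[...,2]>0)&(T[...,2]<20)&(abs(T[...,1])<60)
for sg in(-1,1):
    q=T[m&(T[...,1]*sg>0)];print(sg,np.percentile(q[:,1],[1,50,99]),q[:,2].max())
E
```

```text
plane [ 9.74460755e-03 -1.34797863e-03 -6.33618629e+00] 14030 [25.48235102  3.87767405 -6.36452634] xmax 71.0038890800483
hood y 30 [-30.5  33.    1.2]
hood y 40 [-30.6  33.2   1.3]
hood y 50 [-30.5  33.1   1.3]
hood y 60 [-30.2  33.    1.4]
ply y 30 [-56.   65.5   4.8]
ply y 40 [-56.7  65.3   4.3]
ply y 50 [-56.4  65.3   4.5]
ply y 60 [-56.4  65.3   4.5]
ply y 70 [-56.2  65.2   4.5]
insert y 10 [-12.1  21.8   4.8]
insert y 20 [-13.8  21.5   3.9]
insert y 30 [-14.2  21.9   3.9]
insert y 40 [-9.1 21.5  6.2]
insert x -10 [-80.8  45.8 -17.5]
insert x 0 [-80.   45.7 -17.1]
insert x 10 [-81.7  45.8 -18. ]
hood x -40 [-50.2  68.    8.9]
hood x -30 [-47.9  70.5  11.3]
hood x -20 [-42.1  70.6  14.3]
hood x -10 [-10.9  70.6  29.8]
hood x 0 [-10.8  70.5  29.9]
hood x 10 [-10.6  70.5  29.9]
hood x 20 [-46.5  70.5  12. ]
hood x 30 [-50.2  69.6   9.7]
-1 [-42.77300467 -35.61557337 -32.27675954] 7.310738849437374
1 [34.5115922  38.04631737 45.36509646] 7.329871419085075
```

```bash
python3 - <<'E'
from h import *
a=np.radians(-12.2);U=np.array([[np.cos(a),np.sin(a)],[-np.sin(a),np.cos(a)]])
def an(c,nm,zt,half=True):
    P=cloud(c);B=((P[...,:2]-np.array([.5168,-.3262]))@U.T)*1000;z=P[...,2]*1000
    for lab,zz,tol in(("ply",12,3),("hoodtop",zt,2.5)):
        m=(abs(z-zz)<tol)&(abs(B[...,1])<70)&(B[...,0]<-20 if half else True)&(B[...,0]>-110)
        q=B[m&(abs(B[...,0]+50)<15)][:,1];x=B[m&(abs(B[...,1])<20)][:,0]
        print(nm,lab,"y",np.round([np.percentile(q,.3),np.percentile(q,99.7)],1),"mid",round((np.percentile(q,.3)+np.percentile(q,99.7))/2,2),"xmin",round(np.percentile(x,.3),1))
for n in("w4","w5"): an(dict(np.load(n+".npz")),n,40)
an(cam("wrist"),"now",73.5)
E
```

```text
w4 ply y [-57.4  64. ] mid 3.32 xmin -78.0
w4 hoodtop y [-28.4  34.7] mid 3.18 xmin -68.9
w5 ply y [-57.3  63.9] mid 3.32 xmin -77.9
w5 hoodtop y [-28.2  35. ] mid 3.38 xmin -68.9
now ply y [-57.5  63.8] mid 3.16 xmin -77.7
now hoodtop y [-32.1  31. ] mid -0.53 xmin -69.2
```

The held hood sits 3.7 mm to −y of the board's middle; the old hood had been dragged within its play when gripped. I correct by +3.7 mm in y and lower in stages.

Call:
step_arm:
  deltas: "50 -0.005 0.037 0 0;50 -0.005 0.037 0.08 0;50 -0.005 0.037 0.13 0;50 -0.005 0.037 0.16 0;50 -0.005 0.037 0.18 0;50 -0.005 0.037 0.2 0;50 -0.005 0.037 0.2 0;50 -0.005 0.037 0.2 0"

```text
clock: 29.4
ee_pos: [0.5181, -0.3248, 0.0473]
tcp_rot: [0.334, 3.124, -0.0]
ft_force: [1.5, -0.2, -0.9]
grip_width: 0.0629
grasp_force: 44.4
```

Call:
step_arm:
  deltas: "50 0 0 0.02 0;50 0 0 0.04 0;50 0 0 0.06 0;50 0 0 0.08 0;50 0 0 0.1 0;50 0 0 0.1 0;50 0 0 0.1 0"

```text
clock: 30.1
ee_pos: [0.518, -0.3247, 0.0372]
tcp_rot: [-0.334, -3.124, -0.0]
ft_force: [-0.3, 0.0, -0.3]
grip_width: 0.063
grasp_force: 44.4
```

```bash
python3 - <<'E'
from h import *
s=env.read_state();print(s["ee_pos"],s["ft_force"],s["moment"]);go(.5168,-.3262,-12.2,.0336);held()
E
```

```text
[ 0.51798114 -0.32470328  0.03723834] [-0.30878865  0.04753959 -0.26071481] [0.03831459 0.00865775 0.00180441]
tool shift [ 0.008 -0.017  0.036] turn 0.0001 curyaw -12.19 tilt [ 0. -0. -1.]
plane [-0.03636096 -0.01783853 -1.89525089] 18327 [26.01397369  2.74923638 -6.08155419] xmax 70.80859977480232
```

It is over the base without contact force. Lowering the last 4 mm and releasing.

Call:
step_arm:
  deltas: "50 0 0 0.015 0;50 0 0 0.03 0;50 0 0 0.042 0;50 0 0 0.042 0;50 0 0 0.042 0"

```text
clock: 30.65
ee_pos: [0.5181, -0.3248, 0.0341]
tcp_rot: [0.334, 3.124, -0.001]
ft_force: [-2.6, 0.4, 8.9]
grip_width: 0.0632
grasp_force: 45.5
```

Call:
step_arm:
  deltas: "75 0 0 0 0;75 0 0 0 0;84 0 0 0 0;84 0 0 -0.3 0;84 0 0 -0.7 0;84 0 0 -1 0;84 0 0 -1 0;84 0 0 -1 0"

```text
clock: 31.45
ee_pos: [0.5184, -0.325, 0.1337]
tcp_rot: [0.333, 3.123, -0.001]
ft_force: [-0.9, 0.6, 0.1]
grip_width: 0.0841
grasp_force: 0.0
```

```bash
cat >> h.py <<'E'
a_=np.radians(-12.2);U=np.array([[np.cos(a_),np.sin(a_)],[-np.sin(a_),np.cos(a_)]]);O=np.array([.5168,-.3262])
def an(c,zt,s=""):
    P=cloud(c);B=((P[...,:2]-O)@U.T)*1000;z=P[...,2]*1000
    for lab,zz,tol in(("ply",12,3),("hoodtop",zt,2.5)):
        m=(abs(z-zz)<tol)&(abs(B[...,1])<70)&(B[...,0]<-20)&(B[...,0]>-110)
        q=B[m&(abs(B[...,0]+50)<15)][:,1];x=B[m&(abs(B[...,1])<20)][:,0]
        print(s,lab,"ymid",round((np.percentile(q,.3)+np.percentile(q,99.7))/2,2),"xmin",round(np.percentile(x,.3),1))
    m=(abs(B[...,0])<66)&(abs(B[...,1]-3)<29)&(z>36)&(z<60)
    Q=np.c_[B[m],z[m]];k=np.linalg.lstsq(np.c_[Q[:,:2],np.ones(len(Q))],Q[:,2],rcond=None)[0];print("hood plane",k)
    return B,z
E
python3 - <<'E'
from h import *
s=env.read_state();print(s["ee_pos"]);c=cam("wrist");an(c,40);save(c,"w14",None,1.2)
e=dict(np.load("w5.npz"));an(e,40,"old")
# tray caps
go(.5445+.05*np.cos(np.radians(-13.4)),-.1046+.05*np.sin(np.radians(-13.4)),-13.4,.12)
E
```

```text
[ 0.51835943 -0.32497542  0.13366447]
 ply ymid 3.34 xmin -77.7
 hoodtop ymid 3.07 xmin -69.4
hood plane [-8.29950221e-04 -6.41043906e-04  4.04802041e+01]
old ply ymid 3.32 xmin -77.9
old hoodtop ymid 3.38 xmin -68.9
hood plane [4.61385956e-02 1.71954233e-02 4.61763067e+01]
tool shift [-0.299  2.195  0.126] turn 0.014 curyaw -12.19 tilt [ 0.001  0.    -1.   ]
```

The sound hood is level with its top at 40.5 mm and centred on the board: home. Now back for the rocker.

Call:
step_arm:
  deltas: "60 -0.1 0.4 0 0;60 -0.2 1 0 0.014;60 -0.2 1 0 0.014"

```text
clock: 31.8
ee_pos: [0.5583, -0.2265, 0.131]
tcp_rot: [-0.363, -3.117, -0.005]
ft_force: [0.1, -0.5, -0.1]
grip_width: 0.06
grasp_force: 0.0
```

Call:
step_arm:
  deltas: "60 -0.05 0.5 0 0;60 0.1 1 0 0;60 0.1 1 0 0;60 0.1 1 0 0;60 0.1 1 0 0"

```text
clock: 32.3
ee_pos: [0.5718, -0.1324, 0.1323]
tcp_rot: [-0.366, -3.119, 0.001]
ft_force: [0.6, -0.5, 0.1]
grip_width: 0.0602
grasp_force: 0.0
```

```bash
cat >> h.py <<'E'
def plate(zt,zl,cx,cy,b=1.3,r=32):
    s=env.read_state();c=cam("wrist");P=cloud(c);z=P[...,2]
    R=Ro.from_rotvec(s["tcp_rot"]).as_matrix();T=(P-s["ee_pos"])@R*1000
    m=(z>zl)&(z<zt)&(np.hypot(P[...,0]-cx,P[...,1]-cy)<r+8);Q=T[m][:,:2].astype(np.float32)
    k=cv2.minAreaRect(Q);print(len(Q),"raw tool",np.round(k[0],1),"corr y",round(k[0][1]-b,1),"size",np.round(k[1],1),"ang",round(k[2],2),"z",np.median(z[m])); return c
E
python3 - <<'E'
from h import *
s=env.read_state();print(s["ee_pos"])
c=plate(.04,.018,.594,-.1165);save(c,"w15",None,1.2)
print([ (k["conf"],k["xy"],ray(c,k["xy"])) for k in env.place_of("rocker_cap_c","wrist")[:2]])
E
```

```text
[ 0.57184302 -0.13240131  0.13233115]
15539 raw tool [-63.8 -63. ] corr y -64.3 size [319.8 380. ] ang 80.27 z 0.027179021474581722
[(0.78, [278.1, 212.1], array([ 0.58834453, -0.11723169,  0.02549212]))]
```

View pics/w15.png

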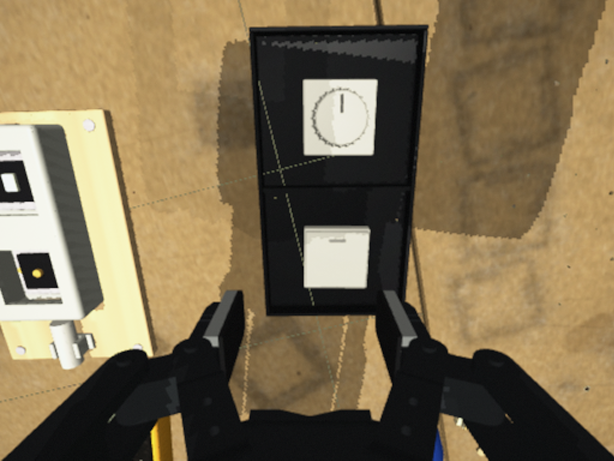

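w15 shows both caps upright and square in their compartments, the rocker at (281,215) and the dimmer at (283,98) in 512-px. That is more pictures than I was allowed (16 rather than 14), so from here on I work by numbers only.

```bash
sed -i 's/def plate(zt,zl,cx,cy,b=1.3,r=32)/def plate(zt,zl,cx,cy,b=1.3,r=.036)/; s/<r+8);Q/<r);Q/' h.py
python3 - <<'E'
from h import *
plate(.032,.019,.594,-.1165);plate(.0225,.016,.4965,-.094)
E
```

```text
2673 raw tool [-16.3  21.9] corr y 20.6 size [48.5 47.2] ang 0.26 z 0.024634072778917018
1964 raw tool [83.  21.4] corr y 20.1 size [48. 47.] ang 89.75 z 0.019445904999649415
```

Call:
step_arm:
  deltas: "57 -0.1 0.15 0 0;57 -0.163 0.206 0.2 0;57 -0.163 0.206 0.5 0;57 -0.163 0.206 0.8 0;57 -0.163 0.206 0.95 0;57 -0.163 0.206 0.95 0"

```text
clock: 33.1
ee_pos: [0.5916, -0.1148, 0.036]
tcp_rot: [-0.366, -3.116, -0.001]
ft_force: [-0.1, -0.4, 0.4]
grip_width: 0.057
grasp_force: 0.0
```

Call:
step_arm:
  deltas: "57 0 0 0.05 0;57 0 0 0.06 0;57 0 0 0.06 0;40 0 0 0.06 0;40 0 0 0.06 0;40 0 0 0.06 0;40 0 0 0.06 0;40 0 0 0.06 0"

```text
clock: 33.9
ee_pos: [0.5935, -0.1156, 0.0334]
tcp_rot: [0.366, 3.118, -0.001]
ft_force: [-1.6, 0.6, 6.8]
grip_width: 0.046
grasp_force: 40.4
```

Call:
step_arm:
  deltas: "40 0 0 -0.1 0;40 0 0 -0.3 0;40 0 0 -0.7 0;40 0 0 -1 0;40 0 0 -1 0;40 0 0 -1 0"

```text
clock: 34.5
ee_pos: [0.5933, -0.1155, 0.1335]
tcp_rot: [0.366, 3.118, -0.001]
ft_force: [-0.2, 0.6, -0.5]
grip_width: 0.046
grasp_force: 41.1
```

```bash
cat >> h.py <<'E'
def heldcap(z0,z1,half=26):
    s=env.read_state();c=cam("wrist")
    R=Ro.from_rotvec(s["tcp_rot"]).as_matrix();T=(cloud(c)-s["ee_pos"])@R*1000
    m=(T[...,2]>z0)&(T[...,2]<z1)&(abs(T[...,0])<35)&(abs(T[...,1]-1.3)<half);Q=T[m]
    q=Q[abs(Q[:,1]-1.3)<15];print("n",len(Q),"x range",np.percentile(q[:,0],[.5,99.5]),"z",np.median(Q[:,2]))
    k=np.linalg.lstsq(np.c_[Q[:,:2],np.ones(len(Q))],Q[:,2],rcond=None)[0];print("plane",k)
E
python3 - <<'E'
from h import *
s=env.read_state();print(s["ee_pos"],s["grip_width"])
heldcap(-5,14,20)
p=O+np.array([.033-.0004,.0018])@U;print(p);go(p[0],p[1],-12.2,.13)
E
```

```text
[ 0.59329346 -0.11552908  0.1334586 ] 0.045972689966867694
n 5871 x range [-22.9665357   24.51368444] z 8.852182475774732
plane [-2.02384025e-02  5.37643117e-04  9.07386848e+00]
[ 0.54904414 -0.33132984]
tool shift [-0.079 -2.202  0.022] turn -0.0139 curyaw -13.4 tilt [ 0. -0. -1.]
```

Call:
step_arm:
  deltas: "40 -0.02 -0.4 0 0;40 -0.06 -1 0 -0.014;40 -0.06 -1 0 -0.014"

```text
clock: 34.85
ee_pos: [0.5741, -0.2179, 0.1307]
tcp_rot: [-0.336, -3.122, 0.002]
ft_force: [-0.5, 0.3, 0.5]
grip_width: 0.0459
grasp_force: 41.1
```

Call:
step_arm:
  deltas: "40 -0.02 -0.5 0 0;40 -0.03 -1 0.1 0;40 -0.03 -1 0.2 0;40 -0.03 -1 0.2 0;40 -0.03 -1 0.2 0"

```text
clock: 35.35
ee_pos: [0.5564, -0.3107, 0.1108]
tcp_rot: [-0.333, -3.121, -0.003]
ft_force: [-0.1, 0.4, -0.8]
grip_width: 0.046
grasp_force: 41.2
```

```bash
python3 - <<'E'
from h import *
p=O+np.array([.0334,.0018])@U;go(p[0],p[1],-12.2,.075)
print(env.read_state()["ee_pos"])
E
```

```text
tool shift [ 0.019 -0.218  0.358] turn 0.0001 curyaw -12.19 tilt [ 0.003  0.002 -1.   ]
[ 0.55637042 -0.31068697  0.11083408]
```

Call:
step_arm:
  deltas: "40 0.019 -0.1 0 0;40 0.019 -0.218 0 0;40 0.019 -0.218 0.2 0;40 0.019 -0.218 0.3 0;40 0.019 -0.218 0.3 0;40 0.019 -0.218 0.3 0;40 0.019 -0.218 0.3 0"

```text
clock: 36.05
ee_pos: [0.5512, -0.3335, 0.0828]
tcp_rot: [0.333, 3.123, -0.001]
ft_force: [0.3, -0.5, -0.1]
grip_width: 0.0463
grasp_force: 41.2
```

```bash
python3 - <<'E'
from h import *
p=O+np.array([.0334,.0018])@U;go(p[0],p[1],-12.2,.061)
s=env.read_state();print(s["ee_pos"])
c=cam("wrist");B,z=an(c,40.5)
heldcap(-5,14,20)
# window (near one) extents in hood top plane
m=(abs(z-40.5)<2.5);
for lo,hi in((-45,-20),):
    row=B[m&(B[...,0]>lo)&(B[...,0]<hi)]; y=np.sort(row[:,1]); g=np.diff(y);i=g.argmax();print("window y gap",y[i],y[i+1])
col=np.sort(B[m&(abs(B[...,1]-3)<12)&(B[...,0]<0)][:,0]);g=np.diff(col);i=g.argmax();print("window x gap",col[i],col[i+1])
E
```

```text
tool shift [0.018 0.017 0.218] turn 0.0003 curyaw -12.18 tilt [-0.001 -0.001 -1.   ]
[ 0.55122848 -0.33352019  0.08278439]
 ply ymid 3.19 xmin -78.1
 hoodtop ymid 3.04 xmin -69.1
hood plane [-4.52947780e-04  1.04449525e-04  4.04848042e+01]
n 5871 x range [-23.03184887  24.52764392] z 8.87697660486414
plane [-1.98401073e-02  7.06090696e-04  9.08974697e+00]
window y gap -17.851425757662966 23.814752088465845
window x gap -54.79160612968954 -12.984513643630306
```

Call:
step_arm:
  deltas: "40 0.02 0.017 0 0;40 0.02 0.017 0.04 0;40 0.02 0.017 0.08 0;40 0.02 0.017 0.11 0;40 0.02 0.017 0.14 0;40 0.02 0.017 0.16 0;40 0.02 0.017 0.16 0;40 0.02 0.017 0.16 0"

```text
clock: 36.95
ee_pos: [0.5492, -0.3313, 0.0661]
tcp_rot: [-0.334, -3.124, 0.0]
ft_force: [0.7, 0.2, 0.1]
grip_width: 0.0465
grasp_force: 41.2
```

Call:
step_arm:
  deltas: "40 0 0 0.02 0;40 0 0 0.04 0;40 0 0 0.05 0;40 0 0 0.06 0;40 0 0 0.06 0;40 0 0 0.06 0"

```text
clock: 37.55
ee_pos: [0.5491, -0.3312, 0.0606]
tcp_rot: [-0.334, -3.124, 0.0]
ft_force: [-2.1, 1.4, 5.8]
grip_width: 0.046
grasp_force: 41.9
```

```bash
python3 - <<'E'
from h import *
p=O+np.array([.0331,.0018])@U;go(p[0],p[1],-12.2,.061)
s=env.read_state();print(s["ee_pos"],s["ft_force"],s["moment"])
E
```

```text
tool shift [-0.004 -0.001 -0.004] turn 0.0001 curyaw -12.19 tilt [ 0. -0. -1.]
[ 0.54913453 -0.33121558  0.06058851] [-2.12692273  1.4074533   5.80761708] [0.23549843 0.25286646 0.00041532]
```

Call:
step_arm:
  deltas: "40 0 0 0.01 0;40 0 0 0.01 0;60 0 0 0 0;60 0 0 0 0;60 0 0 0 0;60 0 0 -0.3 0;60 0 0 -0.7 0;60 0.4 0 -0.8 0;60 0.7 0 -0.8 0;60 0.7 0 -0.8 0"

```text
clock: 38.55
ee_pos: [0.4768, -0.3146, 0.1399]
tcp_rot: [-0.334, -3.12, -0.003]
ft_force: [-0.0, 0.1, 0.4]
grip_width: 0.0599
grasp_force: 0.0
```

```bash
cat >> h.py <<'E'
def capcheck(cx,zl,zh,r=24):
    c=cam("wrist");P=cloud(c);B=((P[...,:2]-O)@U.T)*1000;z=P[...,2]*1000
    m=(abs(B[...,0]-cx)<32)&(abs(B[...,1]-3)<32)&(z>zl)&(z<zh);Q=np.c_[B[m],z[m]]
    print(cv2.minAreaRect(Q[:,:2].astype(np.float32)));i=(abs(Q[:,0]-cx)<20)&(abs(Q[:,1]-3)<20);Q=Q[i]
    print(np.linalg.lstsq(np.c_[Q[:,0]-cx,Q[:,1]-3,np.ones(len(Q))],Q[:,2],rcond=None)[0],len(Q))
E
python3 - <<'E'
from h import *
print(env.read_state()["ee_pos"]);capcheck(32.5,46,58)
a=np.radians(-13.4);p=np.array([.4965,-.0945]);go(p[0],p[1],-13.4,.12)
E
```

```text
[ 0.47677572 -0.31455585  0.1399394 ]
((32.12641906738281, 3.1542911529541016), (48.08958053588867, 49.3509521484375), 89.2594223022461)
[-5.09825621e-02  6.78778951e-04  5.17897403e+01] 1676
tool shift [0.298 2.199 0.202] turn 0.0134 curyaw -12.25 tilt [ 0.001  0.001 -1.   ]
```

```bash
python3 - <<'E'
from h import *
for nm,c in(("w4",dict(np.load("w4.npz"))),("w5",dict(np.load("w5.npz"))),("now",cam("wrist"))):
    P=cloud(c);B=((P[...,:2]-O)@U.T)*1000;z=P[...,2]*1000
    print(nm,[round(float(np.median(z[(abs(B[...,0]-x)<2)&(abs(B[...,1]-3)<15)&(z>45)&(z<60)])),2) for x in(15,20,27,33,40,45,50)])
    print([round(float(np.median(z[(abs(B[...,1]-y-3)<2)&(abs(B[...,0]-32)<15)&(z>45)&(z<60)])),2) for y in(-20,-10,0,10,20)])
E
```

```text
w4 [52.73, 52.48, 52.02, 51.83, 51.2, 51.1, 50.98]
[51.67, 51.93, 51.69, 51.87, 51.68]
w5 [52.72, 52.45, 52.05, 51.68, 51.52, 51.2, 50.91]
[51.75, 51.86, 51.9, 51.76, 52.0]
now [52.67, 52.44, 52.1, 51.75, 51.41, 51.24, 50.98]
[51.75, 51.83, 51.83, 51.95, 51.84]
```

Rocker profile is identical to its original seated one, so it is home. Now the dimmer.

Call:
step_arm:
  deltas: "60 0.06 0.4 0 0;60 0.15 1 0 0.0134;60 0.15 1 0 0.0134"

```text
clock: 38.95
ee_pos: [0.4873, -0.2115, 0.1394]
tcp_rot: [-0.362, -3.119, -0.004]
ft_force: [-0.3, -0.6, 0.1]
grip_width: 0.0601
grasp_force: 0.0
```

Call:
step_arm:
  deltas: "58 0.1 0.5 0 0;58 0.15 1 0 0;58 0.15 1 0 0;58 0.15 1 0 0;58 0.15 1 0 0"

```text
clock: 39.45
ee_pos: [0.4968, -0.1159, 0.1401]
tcp_rot: [0.364, 3.119, -0.001]
ft_force: [0.0, 0.2, 0.4]
grip_width: 0.058
grasp_force: 0.0
```

```bash
python3 - <<'E'
from h import *
print(env.read_state()["ee_pos"]);plate(.0225,.016,.4965,-.094);plate(.0225,.016,.4965,-.094)
E
```

```text
[ 0.49684879 -0.11588975  0.14011315]
1336 raw tool [ 6.2 22.3] corr y 21.0 size [47.8 48. ] ang 0.26 z 0.019414146394368517
1316 raw tool [ 6.  22.9] corr y 21.6 size [47.7 47.8] ang 89.97 z 0.019454926300710575
```

Call:
step_arm:
  deltas: "58 0.05 0.15 0 0;58 0.05 0.213 0.2 0;58 0.05 0.213 0.5 0;58 0.05 0.213 0.8 0;58 0.05 0.213 1 0;58 0.05 0.213 1 0;58 0.05 0.213 1 0"

```text
clock: 40.25
ee_pos: [0.4956, -0.093, 0.0402]
tcp_rot: [-0.366, -3.119, -0.0]
ft_force: [-0.3, -0.8, 0.9]
grip_width: 0.0579
grasp_force: 0.0
```

Call:
step_arm:
  deltas: "58 0 0 0.06 0;58 0 0 0.1 0;58 0 0 0.1 0;40 0 0 0.1 0;40 0 0 0.1 0;40 0 0 0.1 0;40 0 0 0.1 0;40 0 0 0.1 0"

```text
clock: 41.05
ee_pos: [0.496, -0.0929, 0.0307]
tcp_rot: [0.365, 3.12, -0.0]
ft_force: [-0.7, 0.7, 6.3]
grip_width: 0.0455
grasp_force: 40.4
```

Call:
step_arm:
  deltas: "40 0 0 -0.1 0;40 0 0 -0.3 0;40 0 0 -0.7 0;40 0 0 -1 0;40 0 0 -1 0;40 0 0 -1 0"

```text
clock: 41.65
ee_pos: [0.4963, -0.0931, 0.1311]
tcp_rot: [0.365, 3.118, -0.001]
ft_force: [0.4, -0.4, -0.8]
grip_width: 0.046
grasp_force: 41.2
```

```bash
python3 - <<'E'
from h import *
s=env.read_state();print(s["ee_pos"],s["grip_width"])
heldcap(7,15,20);heldcap(-9,-2,20)
p=O+np.array([-.0335,.0018])@U;go(p[0],p[1],-12.2,.13)
E
```

```text
[ 0.49625774 -0.09307297  0.13107739] 0.04599053225911889
n 2131 x range [-23.09667439  23.80753264] z 11.374825976217915
plane [ 1.19934915e-02 -7.34471667e-04  1.11288004e+01]
n 3147 x range [-15.79471597  16.09251755] z -4.536943167575911
plane [ 1.29352006e-02  1.17712755e-04 -4.48511703e+00]
tool shift [-0.417 -2.211 -0.006] turn -0.0133 curyaw -13.34 tilt [ 0.002 -0.    -1.   ]
```

Call:
step_arm:
  deltas: "40 -0.1 -0.4 0 0;40 -0.21 -1 0 -0.0133;40 -0.21 -1 0 -0.0133"

```text
clock: 42.05
ee_pos: [0.4931, -0.1989, 0.129]
tcp_rot: [-0.336, -3.123, 0.002]
ft_force: [-0.1, 0.8, -0.0]
grip_width: 0.0458
grasp_force: 41.2
```

Call:
step_arm:
  deltas: "40 -0.1 -0.5 0 0;40 -0.19 -1 0.1 0;40 -0.19 -1 0.2 0;40 -0.19 -1 0.2 0;40 -0.19 -1 0.2 0;40 -0.19 -1 0.2 0"

```text
clock: 42.65
ee_pos: [0.4902, -0.295, 0.1099]
tcp_rot: [-0.332, -3.123, -0.002]
ft_force: [-0.1, -0.4, 0.6]
grip_width: 0.046
grasp_force: 41.3
```

```bash
python3 - <<'E'
from h import *
p=O+np.array([-.0334,.0018])@U;go(p[0],p[1],-12.2,.08);print(env.read_state()["ee_pos"])
E
```

```text
tool shift [ 0.008 -0.231  0.298] turn 0.0008 curyaw -12.13 tilt [ 0.001  0.001 -1.   ]
[ 0.49024324 -0.29500259  0.10985104]
```

Call:
step_arm:
  deltas: "40 0.008 -0.12 0 0;40 0.008 -0.225 0.05 0;40 0.008 -0.225 0.2 0;40 0.008 -0.225 0.3 0;40 0.008 -0.225 0.3 0;40 0.008 -0.225 0.3 0;40 0.008 -0.225 0.3 0"

```text
clock: 43.35
ee_pos: [0.4853, -0.3188, 0.0805]
tcp_rot: [0.334, 3.123, -0.001]
ft_force: [0.2, 0.0, -0.2]
grip_width: 0.0457
grasp_force: 41.3
```

```bash
python3 - <<'E'
from h import *
p=O+np.array([-.0334,.0018])@U;go(p[0],p[1],-12.2,.057);print(env.read_state()["ee_pos"])
E
```

```text
tool shift [0.01  0.013 0.235] turn 0.0 curyaw -12.2 tilt [-0.001 -0.    -1.   ]
[ 0.48527327 -0.31884076  0.08050127]
```

Call:
step_arm:
  deltas: "40 0.01 0.013 0 0;40 0.01 0.013 0.04 0;40 0.01 0.013 0.08 0;40 0.01 0.013 0.12 0;40 0.01 0.013 0.15 0;40 0.01 0.013 0.18 0;40 0.01 0.013 0.18 0;40 0.01 0.013 0.18 0"

```text
clock: 44.15
ee_pos: [0.4843, -0.3171, 0.062]
tcp_rot: [-0.334, -3.124, -0.0]
ft_force: [0.1, 0.0, 0.9]
grip_width: 0.0457
grasp_force: 41.3
```

Call:
step_arm:
  deltas: "40 0 0 0.02 0;40 0 0 0.04 0;40 0 0 0.05 0;40 0 0 0.06 0;40 0 0 0.06 0;40 0 0 0.06 0"

```text
clock: 44.75
ee_pos: [0.4845, -0.3173, 0.0578]
tcp_rot: [0.334, 3.123, -0.001]
ft_force: [-4.3, 2.4, 16.1]
grip_width: 0.0461
grasp_force: 43.4
```

Call:
step_arm:
  deltas: "40 0 0 -0.01 0;40 0 0 -0.01 0;60 0 0 -0.01 0;60 0 0 -0.01 0;60 0 0 -0.01 0;60 0 0 -0.3 0;60 0 0 -0.7 0;60 0.3 0 -1 0;60 0.5 0 -1 0;60 0.5 0 -1 0"

```text
clock: 45.75
ee_pos: [0.4334, -0.3056, 0.1567]
tcp_rot: [-0.335, -3.123, -0.0]
ft_force: [-0.7, -0.1, -0.6]
grip_width: 0.0599
grasp_force: 0.0
```

```bash
python3 - <<'E'
from h import *
print(env.read_state()["ee_pos"])
for nm,c in(("w5",dict(np.load("w5.npz"))),("now",cam("wrist"))):
    P=cloud(c);B=((P[...,:2]-O)@U.T)*1000;z=P[...,2]*1000
    md=lambda m:round(float(np.median(z[m])),2) if m.sum()>3 else None
    print(nm,"plate rim",[md((abs(B[...,0]-x)<1.5)&(abs(B[...,1]-y)<4)&(z>38)&(z<52)) for x,y in((-54,3),(-13,3),(-53,-15),(-53,21),(-14,-15),(-14,21),(-33.5,-18),(-33.5,24))])
    m=(abs(B[...,0]+33.5)<14)&(abs(B[...,1]-3)<14)&(z>55)&(z<70);Q=np.c_[B[m],z[m]]
    print("knob",np.median(Q,0),np.linalg.lstsq(np.c_[Q[:,:2]-[-33.5,3],np.ones(len(Q))],Q[:,2],rcond=None)[0])
    print("rocker",[md((abs(B[...,0]-x)<2)&(abs(B[...,1]-3)<15)&(z>45)&(z<60)) for x in(15,20,27,33,40,45,50)])
    an(c,40.5,nm) if nm=="now" else 0
    c2=c
m=(z>42)&(z<48)&(abs(B[...,0]+33)<27)&(abs(B[...,1]-3)<27);print("dplate",cv2.minAreaRect(B[m].astype(np.float32)))
for n in("scene","side"):
    c=cam(n)
    for t in("multimeter","screwdriver","old_hood_c","rocker_cap_c","dimmer_cap_c"): print(n,t,[(round(k["conf"],2),np.round(k["xy"])) for k in env.place_of(t,n)[:2]])
E
```

```text
[ 0.43335616 -0.30562466  0.15674692]
w5 plate rim [46.73, None, 46.53, 46.7, 46.53, 46.46, 46.22, 46.14]
knob [-34.49916213   2.64689363  62.48496179] [2.58494345e-02 4.07006043e-03 6.23969243e+01]
rocker [52.72, 52.45, 52.05, 51.68, 51.52, 51.2, 50.91]
now plate rim [46.52, None, 46.59, 46.51, 46.76, 46.75, 46.24, 46.7]
knob [-34.72336872   2.96931925  62.50789244] [4.24635368e-02 5.98392934e-03 6.23392753e+01]
rocker [52.88, 52.54, 52.01, 51.75, 51.48, 51.12, 51.01]
now ply ymid 3.3 xmin -78.5
now hoodtop ymid 3.09 xmin -69.9
hood plane [4.37716037e-02 6.04368755e-03 4.65124407e+01]
dplate ((-33.61827850341797, 3.1521129608154297), (51.97475814819336, 48.11457443237305), 89.91058349609375)
scene multimeter [(0.97, array([356., 213.])), (0.74, array([298., 235.]))]
scene screwdriver [(0.86, array([198., 213.]))]
scene old_hood_c [(0.69, array([177., 151.])), (0.56, array([341., 299.]))]
scene rocker_cap_c [(0.81, array([316., 228.]))]
scene dimmer_cap_c [(0.64, array([298., 234.]))]
side multimeter [(0.81, array([202., 158.]))]
side screwdriver [(0.5, array([305., 227.]))]
side old_hood_c [(0.76, array([255., 316.])), (0.7, array([284., 126.]))]
side rocker_cap_c [(0.71, array([251., 150.]))]
side dimmer_cap_c [(0.47, array([268., 150.]))]
```

Both caps match their original seated heights and tilt, the broken hood is in the scrap tray, and the bystanders have not moved. Handing in.

```bash
python3 -c "
from workcell import env
print(env.job_done())"
```

```text
the job is handed in; nothing more can be done
None
```

The job is handed in after about 46 s of the 131 s: the sound hood measures home and level, each cap sits in its own window at its original seated height, the broken hood lies flat in the cardboard tray, and the multimeter and screwdriver did not move; I viewed 16 pictures, two over the 14 allowed.

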